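# Wind a test bar up to the plunger of a bench tester and log it on the tally wheel

### The arm

A 7-joint arm with a two-finger parallel gripper is mounted at the origin on the work surface. World frame = base frame: x ahead of the robot, y to its left, z up, the work surface at z = 0. Lengths are in mm, angles in rad, forces in N, time in s.
With the tool pointing down it reaches from about 425 to 925 mm from the base axis. Payload 6.8 kg.
Tool frame: the origin (TCP) lies at the very end of the fingers, on their centre line; the grasp point (between the pads) lies 19 mm behind it; z points along the fingers, x is the direction in which the jaws open and shut, and the axes are right-handed (so a half turn about z gives the same grasp; the last joint's range is limited). The gripper opens to 88 mm and grips with 3 to 60 N. Pads are 20 mm wide; open, the fingers measure 115 mm over their backs; the gripper's body (75 mm by 178 mm) begins 61 mm behind the grasp point.
Start: joints at [-1.324, 0.477, 0.022, 1.555, -0.011, 1.109, -0.083], TCP at [234.494, 632.977, 222.664] pointing down, gripper open.
Joint ranges: [-2.96, 2.96], [-0.34, 2.1], [-1.41, 1.46], [0.24, 2.44], [-1.37, 4.51], [0.17, 1.92], [-2.96, 2.96]. Speed limits (rad/s): [2.39, 2.39, 3.14, 3.14, 3.14, 3.14, 3.14].

### API

Orientations are given as a unit quaternion [x, y, z, w].
In Python, from rig import bot gives the robot as it stands.
- The arm moves only by the tool send_rows, never from a script. Its argument "targets" is a list of rows, each an object with "offset": the shift along the world's x, y, z in m, a list of three; "delta_rot": the turn, a rotation vector about the world's x, y, z in rad, a list of three; "fingers": the opening, from 0 (shut) to 1 (fully open). A call has 1 to 20 rows; each row is the pose to reach, as a shift and turn from the pose measured when the call began; what a row does not reach only later rows make up. A row lasts 1/8 s, in which the tool goes at most 62.5 mm and 10.7 degrees, less where a joint would pass 70% of its speed; a pose out of reach is approached as far as the arm can. A call with a gripper value outside its range is refused whole. The fingers move at their own pace and stop on an object; "force" is the grip in N (left out, the last holds). Time passes only in rows, so rows that repeat a pose let the fingers close. It gives the time, the measured TCP pose, the force and the opening at its end, in the units of the state.
- bot.observe(): the state, without advancing time (a new reading comes with each control period).
- bot.snapshot(name): name is "scene" or "side" or "wrist"; returns a dict with "pixels" (384x512x3 uint8, blue, green, red), "mtx" (3x3 intrinsics, pixels), "k1" (the pictures are not rectified: a ray, as slopes to the right and down, at radius r is drawn at 1 + k1 r^2 times it, then the intrinsics apply), "camera_from_world" (4x4, takes a point from world to camera coordinates). Camera axes: x right, y up, looking along -z (the intrinsics and any distortion apply to the point x, -y, -z); pixel columns grow to the right and rows downward; lengths in mm; the calibration is good to about 2 mm. A picture is of the moment at which its call begins. There is no depth.
- bot.finish_job(): hands the job in, once; it reports no verdict.
The state is a dict: "clock": time; "joint_pos": joint angles; "qvel": joint speeds; "effort": joint torques, N m; "tool_pos": TCP position; "ee_rot": TCP orientation; "ft_force": force on the tool from outside, world axes, zero at the start; "ft_torque": the same for the moment, N m; "gripper_width": finger opening in mm.
Only numpy, scipy, OpenCV 4.12 (cv2) and the standard library are available. Lean on these libraries where they do the work, as an engineer would, in place of code of your own. Each camera call takes 0.05 s, during which the arm holds its last target. There are 200 camera calls.

### The job

Lay the aluminium test bar flat on the tester's round anvil, with the plunger standing over the bar, and let go of it. Then wind the crank wheel clockwise (seen from above) to its stop, a little over one full turn, so that the anvil rises and the bar pushes the plunger up. Finally log the test: roll the tally wheel on by two ridges, away from the robot over the top, until its ridge with the round bead stands straight up; leave the other things on the bench alone.

Things in the scene. Friction and masses are not known exactly. Their poses are not given: they have to be found in the camera images.
- bar: Plain aluminium test bar, 110 x 24 x 30 mm (its own x, y, z), about 0.2 kg, lying loose on the bench to the robot's right. Origin: centre of its underside; x along its length. It lies on a 24 mm wide face and is to lie on that face on the anvil too.
- tester: Grey-green cast bench tester, fixed. Origin: at bench height on the anvil's and plunger's axis; x away from the robot, y to its column, z up. In mm: base 30 high, x -95..95, y -90..170; extension for the wheel x -115..35, y -270..-85; column x -50..60, y 105..170, z to 315; head over the anvil x -45..45, y -45..170, z 225..315: put the bar in from the robot's side, tool tilted (30 deg works).
- anvil: Round steel anvil, 80 mm diameter, rim 12 mm thick, on a screw of 36 mm diameter in a collar of 56 mm diameter (top 65 mm above the bench). Origin: centre of its flat top face, 100 mm above the bench at wheel angle 0, rising 18 mm per turn (2.865 mm per rad). Let the bar stick out towards the robot, to hold it there.
- plunger_tip (a point): Centre of the plunger's flat lower end (rod of 12 mm diameter), on the anvil's axis, 145 mm above the bench when down; the rod comes from a fixed sleeve of 32 mm diameter that ends 187 mm above the bench. With the bar on the anvil there is at first a gap of 15 to 18 mm under it.
- plunger (a joint): Height in m by which the plunger is pushed up: 0 when hanging down, at most 0.009; light spring, about 2.4 N at first and 0.9 N more per mm.
- wheel (a joint): Angle of the crank wheel in rad about its upright axis, growing clockwise seen from above. At 0 the crank knob lies on the tester's -x side of the hub (towards the robot), at pi/2 on its +y side. Starts between -1.1 and -0.1; stops at -1.3 and 6.5. Friction 0.12 N m; stays where left. The bar meets the plunger at about 5.2 rad.
- wheel_hub (a point): Fixed point on the wheel's axis, 120 mm above the bench (level with the middle of the crank knob), at (-40, -200) mm in the tester's frame. The wheel is a plain steel disc of 132 mm diameter with its upper face 89 mm above the bench and a hub of 34 mm diameter, 98 mm high.
- crank (a point): Point on the axis of the crank knob, 120 mm above the bench, 50 mm from the wheel's axis. The knob is an upright black cylinder of 22 mm diameter, z 90 to 140 mm, that spins freely on its pin, so it can be held while it is led round.
- tally (a joint): Angle of the tally wheel in rad: 0 when the ridge with the round bead stands straight up; grows as the top of the wheel moves along the stand's +x (away from the robot). Starts between -2.3 and -1.9, so two ridges (60 deg each) short. Friction 0.06 N m, no clicks, stays where it is left; stops at -2.8 and 1.0.
- tally_axle (a point): Centre of the tally wheel, fixed, 65 mm above the bench; axle along the stand's y. Grey wheel: core 40 mm diameter, six straight ridges 60 deg apart, 6 mm thick, 34 mm wide along the axle, reaching to radius 38 mm; one has a round bead of 12 mm diameter as its crest, reaching to radius 43 mm.
- tally_stand: Fixed fork that carries the tally wheel. Origin: centre of its underside on the bench; base plate 100 x 70 x 14 mm, two cheeks 30 mm long (x) at y -31..-21 and 21..31 mm, 72 mm high. x points away from the robot.
- billet: Bystander: upright dark steel cylinder, 44 mm diameter, 60 mm high. Origin: centre of its underside.
- vblock: Bystander: steel V-block, 50 x 50 x 38 mm. Origin: centre of its underside.
- spanner: Bystander: steel spanner, 150 mm long, lying flat on the bench.
Mind the look-alikes: they are no part of the job. What is meant by the tally_stand is not orange or yellow, and is the smaller of those in its own colour.

How it is judged:
By the outcome, as a careful person would: the job done as asked, in the order asked, and still so for the second after the job is handed in, with the robot touching nothing.
It also fails if it takes over 72 s, if anything falls off the work surface, if the arm or the gripper's body presses on something with over 40 N, if the wrist force passes 120 N, or if a joint passes its speed limit or range.

## Working session

There is one attempt and no reset: what is moved stays moved. The work goes in short steps, Python scripts to look and compute and a tool call to move; the robot and the scene stay as the last step left them, time stands still between calls to the robot, and variables do not carry over. Pictures are saved under pics/ and viewed, about 8 in all and at most 12, crops included, and the job is handed in when it is done.

Besides the shell and the picture viewer there is one more tool, called after "Emit:" as name(argument=value, ...) on one line, values as JSON. send_rows: Moves the arm, as the interface text tells. Its arguments: {"type":"object","properties":{"targets":{"type":"array","items":{"type":"object","properties":{"offset":{"type":"array","items":{"type":"number"}},"delta_rot":{"type":"array","items":{"type":"number"}},"fingers":{"type":"number"}}}},"force":{"type":"number"}},"required":["targets"]}

```bash
ls; mkdir -p pics
python3 - <<'E'
from rig import bot
import cv2,numpy as np,pickle
o=bot.observe();print(o)
for n in("scene","side","wrist"):
    s=bot.snapshot(n);cv2.imwrite(f"pics/{n}0.png",s["pixels"]);pickle.dump(s,open(f"pics/{n}0.pkl","wb"))
    T=s["camera_from_world"];print(n,s["mtx"].tolist() if hasattr(s["mtx"],'tolist') else s["mtx"],s["k1"],(-np.array(T)[:3,:3].T@np.array(T)[:3,3]).round())
a=cv2.imread("pics/scene0.png");b=cv2.imread("pics/side0.png")
cv2.imwrite("pics/sc.png",cv2.resize(a,(800,600)));cv2.imwrite("pics/sd.png",cv2.resize(b,(800,600)))
E
```

```text
pics
{'clock': 0.0, 'joint_pos': array([-1.32410099,  0.47778269,  0.02237454,  1.55644696, -0.0114909 ,
        1.1093052 , -0.08311902]), 'qvel': array([ 3.70237608e-04,  2.98365294e-03, -4.98002752e-04,  8.59316526e-05,
       -8.94288509e-04,  3.92799909e-04, -4.44665816e-04]), 'effort': array([-1.51379231e-04, -5.82859576e+01,  1.53404217e+00, -2.72616398e+01,
       -5.44257928e-02,  1.69484597e-02,  1.63084114e-04]), 'tool_pos': array([234.32153741, 632.37742731, 221.69598718]), 'ee_rot': array([ 8.20798415e-01,  5.71217243e-01, -6.96190619e-04,  5.81011809e-04]), 'ft_force': array([-0.67442861, -0.0351344 , -0.07209681]), 'ft_torque': array([ 0.01519697, -0.00799311,  0.03771653]), 'gripper_width': 87.90975589100795}
scene [[352.3103034422919, 0.0, 254.63388966074797], [0.0, 352.3103034422919, 187.8720774301018], [0.0, 0.0, 1.0]] 0.0062423228939429325 [ 414. -608.  818.]
side [[433.7912440852795, 0.0, 261.7932602271156], [0.0, 433.7912440852795, 189.54159237823342], [0.0, 0.0, 1.0]] -0.04402271513124989 [1229.  938.  872.]
wrist [[294.55271552027915, 0.0, 257.15653897274797], [0.0, 294.55271552027915, 196.87990162819088], [0.0, 0.0, 1.0]] -0.05240728745096818 [167. 658. 384.]
```

View pics/sc.png

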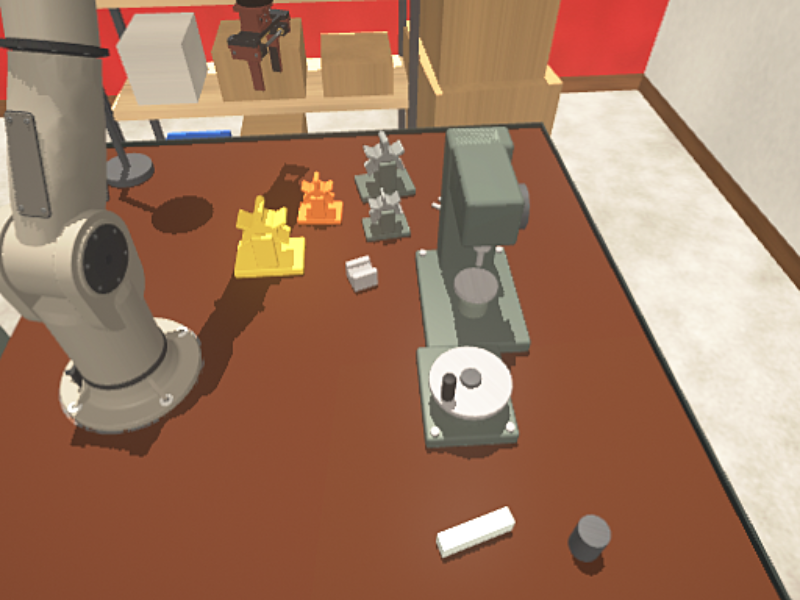

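View pics/sd.png

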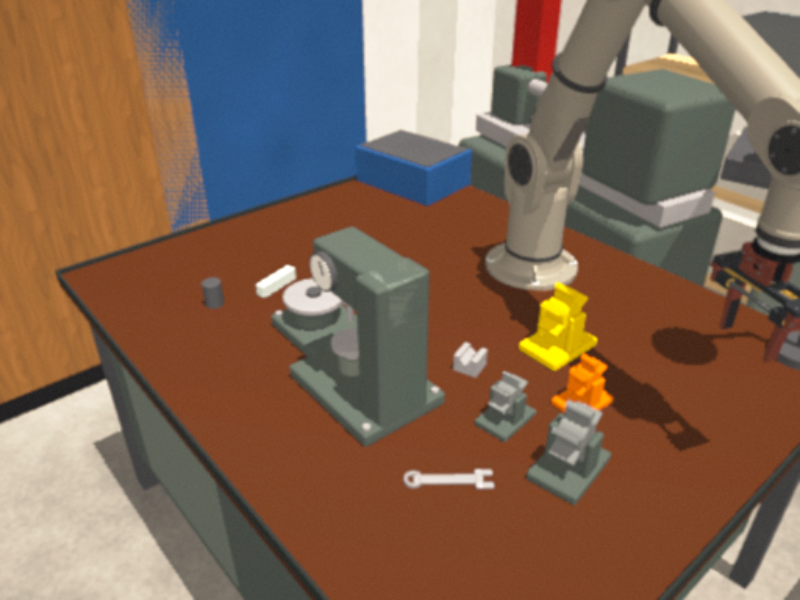

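The scene view shows the bar at (475,532), wheel disc (470,382) with its knob at (449,385), and the anvil at (476,287). The smaller grey stand is at (385,222), with the larger one just behind it at (385,180). The side view agrees, with the small stand at (505,405).

```bash
cat > h.py <<'E'
import cv2,numpy as np,pickle
from scipy.spatial.transform import Rotation as R
def ray(s,px):
    K=np.array(s["mtx"]);T=np.array(s["camera_from_world"]);k=s["k1"]
    d=np.linalg.solve(K,[px[0],px[1],1.])[:2]
    u=d.copy()
    for _ in range(20):u=d/(1+k*(u@u))
    v=T[:3,:3].T@np.array([u[0],-u[1],-1.]);c=-T[:3,:3].T@T[:3,3]
    return c,v
def onz(s,px,z):
    c,v=ray(s,px);return (c+v*(z-c[2])/v[2])[:3]
def tri(*sp):
    A=np.zeros((3,3));b=np.zeros(3)
    for s,p in sp:
        c,v=ray(s,p);v/=np.linalg.norm(v);P=np.eye(3)-np.outer(v,v);A+=P;b+=P@c
    return np.linalg.solve(A,b)
def proj(s,X):
    K=np.array(s["mtx"]);T=np.array(s["camera_from_world"])
    p=T[:3,:3]@np.array(X,float)+T[:3,3];u=np.array([p[0],-p[1]])/-p[2];u=u*(1+s["k1"]*(u@u))
    return (K@[u[0],u[1],1])[:2]
def snap(bot,n,tag):
    s=bot.snapshot(n);cv2.imwrite(f"pics/{n}{tag}.png",s["pixels"]);pickle.dump(s,open(f"pics/{n}{tag}.pkl","wb"));return s
def load(f):return pickle.load(open(f"pics/{f}.pkl","rb"))
def comps(m,lo=30):
    n,l,st,c=cv2.connectedComponentsWithStats(m.astype(np.uint8),connectivity=8)
    return [(i,st[i].tolist(),c[i].round(1).tolist()) for i in range(1,n) if st[i][4]>=lo],l
E
python3 - <<'E'
from h import *
s=load("scene0");im=s["pixels"].astype(int);hsv=cv2.cvtColor(s["pixels"],cv2.COLOR_BGR2HSV)
w=(hsv[...,2]>165)&(hsv[...,1]<50);w[:200]=0
c,l=comps(w)
for i,st,ce in c:
    print(i,st,ce)
    cn=cv2.findContours((l==i).astype(np.uint8),cv2.RETR_EXTERNAL,cv2.CHAIN_APPROX_NONE)[0][0]
    if 250<ce[0]<345:
        print(' hull',cv2.approxPolyDP(cv2.convexHull(cn),2,True)[:,0].tolist())
        for z in(0,30,89):
            P=np.array([onz(s,p[0],z)[:2] for p in cn],np.float32)
            print(z,cv2.minAreaRect(P),cv2.minEnclosingCircle(P))
q=1/1.5625
for n,p,z in [("anvil",(476,284),98),("knobtop",(449,376),140),("hubtop",(471,375),98),("billet top",(592,530),60),("tally base corner L",(365,241),14),("R",(410,234),14),("stand bigger",(372,200),14),("baseNearL",(427,446),30),("baseNearR",(517,440),30),("baseMidL",(427,349),30),("bFarR",(529,346),30),("bSpout L",(417,252),30),("vblock",(361,268),38)]:
    print(n,onz(s,np.array(p)*q,z).round(0))
cr=s["pixels"];a=cv2.resize(cr[75:185,210:310],(400,440),interpolation=cv2.INTER_CUBIC);b=cv2.resize(cr[165:290,255:345],(396,550),interpolation=cv2.INTER_CUBIC)
o=np.zeros((550,800,3),np.uint8);o[:440,:400]=a;o[:550,402:798]=b;cv2.imwrite("pics/c1.png",o)
E
```

```text
1 [0, 200, 14, 15, 134] [5.4, 205.2]
2 [268, 200, 63, 81, 2385] [295.5, 239.4]
 hull [[272, 200], [289, 200], [320, 230], [327, 244], [330, 277], [274, 280], [268, 227]]
0 ((589.8488159179688, -49.58283996582031), (268.6971740722656, 158.16876220703125), 87.7835693359375) ((584.1951904296875, -53.10915756225586), 147.72921752929688)
30 ((583.4107666015625, -70.05873107910156), (258.84002685546875, 152.36636352539062), 87.7835693359375) ((577.9645385742188, -73.45567321777344), 142.3097686767578)
89 ((570.7493286132812, -110.32791900634766), (239.45437622070312, 140.95498657226562), 87.7835464477539) ((565.7109375, -113.47045135498047), 131.65155029296875)
4 [326, 200, 12, 18, 61] [332.4, 211.5]
 hull [[337, 217], [330, 217], [326, 206], [332, 200]]
0 ((709.8741455078125, 37.628746032714844), (65.9212646484375, 28.1224365234375), 88.30622100830078) ((711.4539794921875, 37.5072021484375), 33.9145393371582)
30 ((699.032958984375, 13.953533172607422), (63.50295639038086, 27.090763092041016), 88.30624389648438) ((700.5549926757812, 13.836457252502441), 32.67036437988281)
89 ((677.71197509
[... 568 characters left out ...]
0.867740631103516)
30 ((551.6083984375, -341.7370300292969), (114.3849105834961, 31.626739501953125), 15.16827392578125) ((551.1689453125, -341.9981689453125), 58.63481140136719)
89 ((541.3286743164062, -361.658935546875), (105.81816101074219, 29.258054733276367), 15.168258666992188) ((540.9221801757812, -361.9006042480469), 54.243412017822266)
anvil [623.  63.  98.]
knobtop [ 536. -157.  140.]
hubtop [ 578. -131.   98.]
billet top [ 702. -366.   60.]
tally base corner L [431. 290.  14.]
R [531. 304.  14.]
stand bigger [455. 432.  14.]
baseNearL [ 501. -210.   30.]
baseNearR [ 642. -212.   30.]
baseMidL [525. -24.  30.]
bFarR [708. -34.  30.]
bSpout L [537. 228.  30.]
vblock [418. 183.  38.]
```

View pics/c1.png

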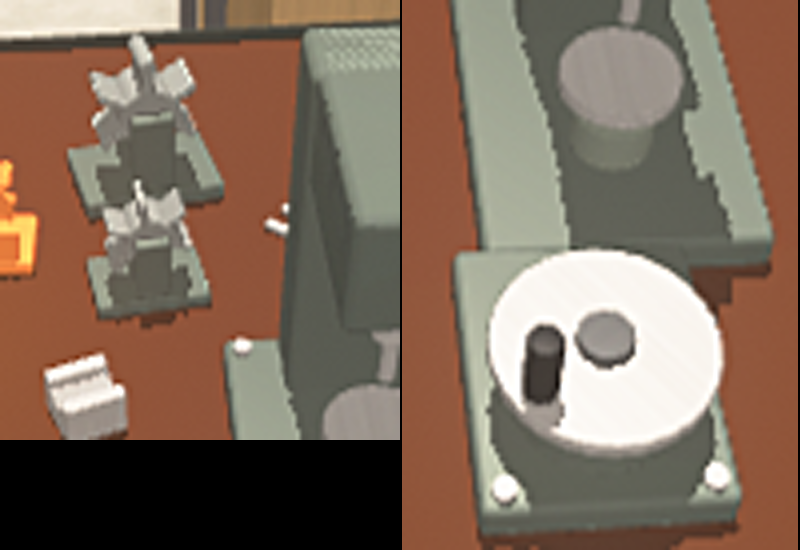

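Run:
```python
from h import *
s=load("scene0")
an=onz(s,(304.8,182.7),98.5);hub=onz(s,(301.4,241.6),98);kn=onz(s,(287.5,241.8),140)
print(an,hub,kn)
d=an-hub;psi=np.arctan2(d[1],d[0])-np.arctan2(200,40);print("yaw",psi,np.linalg.norm(d[:2]),"exp",np.hypot(200,40))
for p,z in[((280,341),30),((324,324),30),((329,334),30),((282.5,350),30),((283,356),0)]:print(onz(s,p,z).round(1))
for p in[(236,150),(262.5,147.5),(232,140.5)]:print("tally",onz(s,p,14).round(1))
sd=load("side0")
print("tally in side",proj(sd,[480,320,65])*1.5625)
print(R.from_quat([.8208,.5712,-.0007,.0006]).as_matrix().round(3))
```

```text
[622.50062246  58.61005672  98.5       ] [ 576.71015906 -135.40231738   98.        ] [ 535.37539268 -160.60107953  140.        ]
yaw -0.03438115319011126 199.3428399549338 exp 203.9607805437114
[ 498.4 -340.3   30. ]
[ 602.  -312.7   30. ]
[ 607.9 -335.4   30. ]
[ 501.1 -359.2   30. ]
[ 503.6 -362.2    0. ]
tally [440.5 311.3  14. ]
tally [532.8 316.2  14. ]
tally [429.4 363.2  14. ]
tally in side [496.15570172 385.86704279]
[[ 0.347  0.938 -0.   ]
 [ 0.938 -0.347 -0.002]
 [-0.002  0.    -1.   ]]
```

Emit:
send_rows(targets=[{"offset":[0.03,-0.05,0.06],"delta_rot":[0,0,0.1]},{"offset":[0.246,-0.432,0.148],"delta_rot":[0,0,0.354]},{"offset":[0.246,-0.432,0.148],"delta_rot":[0,0,0.354]},{"offset":[0.246,-0.432,0.148],"delta_rot":[0,0,0.354]},{"offset":[0.246,-0.432,0.148],"delta_rot":[0,0,0.354]},{"offset":[0.246,-0.432,0.148],"delta_rot":[0,0,0.354]},{"offset":[0.246,-0.432,0.148],"delta_rot":[0,0,0.354]},{"offset":[0.246,-0.432,0.148],"delta_rot":[0,0,0.354]},{"offset":[0.246,-0.432,0.148],"delta_rot":[0,0,0.354]},{"offset":[0.246,-0.432,0.148],"delta_rot":[0,0,0.354]},{"offset":[0.246,-0.432,0.148],"delta_rot":[0,0,0.354]}])

```text
invalid input at $.targets[0]: expected keys offset, delta_rot, fingers
```

Run:
```python
from h import *
from rig import bot
s=snap(bot,"wrist","1");o=bot.observe();print(o["clock"],o["tool_pos"],R.from_quat(o["ee_rot"]).as_matrix().round(3))
print(proj(s,[485,320,65]),proj(s,[622,58,98]))
```

```text
0.2 [234.37316679 632.63817722 222.06904706] [[ 0.347  0.938 -0.   ]
 [ 0.938 -0.347 -0.001]
 [-0.001  0.    -1.   ]]
[118.03573761 412.1909289 ] [ 20.69211739 512.29618924]
```

Emit:
send_rows(targets=[{"offset":[0.03,-0.05,0.06],"delta_rot":[0,0,0.1],"fingers":1},{"offset":[0.246,-0.432,0.148],"delta_rot":[0,0,0.354],"fingers":1},{"offset":[0.246,-0.432,0.148],"delta_rot":[0,0,0.354],"fingers":1},{"offset":[0.246,-0.432,0.148],"delta_rot":[0,0,0.354],"fingers":1},{"offset":[0.246,-0.432,0.148],"delta_rot":[0,0,0.354],"fingers":1},{"offset":[0.246,-0.432,0.148],"delta_rot":[0,0,0.354],"fingers":1},{"offset":[0.246,-0.432,0.148],"delta_rot":[0,0,0.354],"fingers":1},{"offset":[0.246,-0.432,0.148],"delta_rot":[0,0,0.354],"fingers":1},{"offset":[0.246,-0.432,0.148],"delta_rot":[0,0,0.354],"fingers":1},{"offset":[0.246,-0.432,0.148],"delta_rot":[0,0,0.354],"fingers":1},{"offset":[0.246,-0.432,0.148],"delta_rot":[0,0,0.354],"fingers":1}])

```text
clock: 1.58
tool_pos: [479.5, 201.9, 369.6]
ee_rot: [0.707, 0.707, -0.001, 0.0]
ft_force: [-0.6, 0.5, 0.3]
gripper_width: 88.1
```

Run:
```python
from h import *
from rig import bot
s=snap(bot,"wrist","1");o=bot.observe();print(o["clock"],o["tool_pos"],R.from_quat(o["ee_rot"]).as_matrix().round(3))
print(proj(s,[485,320,65]),proj(s,[622,58,98]))
cv2.imwrite("pics/v4.png",cv2.resize(s["pixels"],(800,600),interpolation=cv2.INTER_CUBIC))
```

```text
1.625 [479.38554639 202.22160373 369.53485701] [[-0.002  1.    -0.001]
 [ 1.     0.002 -0.001]
 [-0.001 -0.001 -1.   ]]
[330.97342501 168.158521  ] [168.54819569 255.08356607]
```

View pics/v4.png

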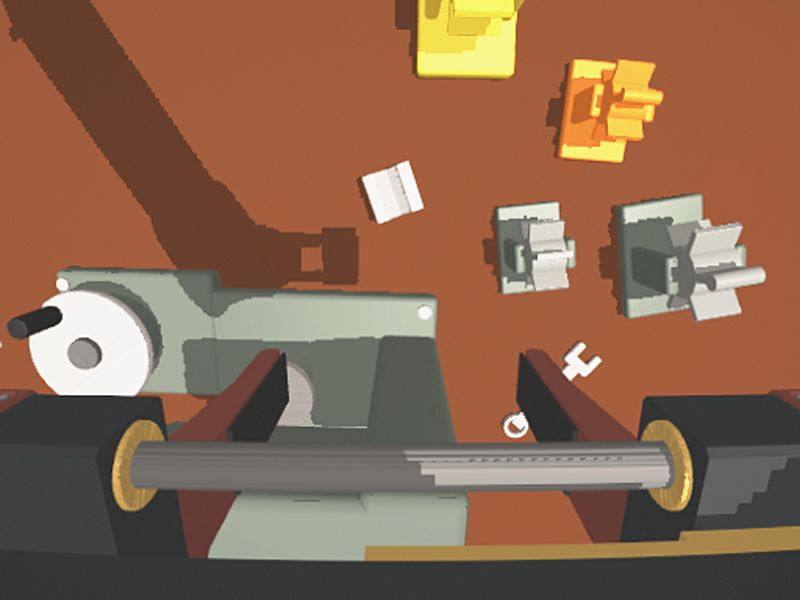

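The wrist view shows the small grey stand base with corners (498,207), (557,202), (502,293). The tester's near base edge runs from (218,288) to (437,297), the hub is at (85,352) and the knob top at (20,326).

Run:
```python
from h import *
s=load("wrist1");q=1/1.5625
f=lambda x,y,z:onz(s,np.array([x,y])*q,z)
for n,p,z in[("b1",(218,288),30),("b2",(437,297),30),("e1",(70,268),30),("e2",(215,272),30),("hub",(85,352),98),("knob",(20,326),140),("t1",(498,207),14),("t2",(557,202),14),("t3",(502,293),14),("vb",(391,192),38),("bigstand",(655,255),14),("anvR",(314,400),98)]:print(n,f(*p,z).round(1))
a,b=f(222,288,30),f(430,297,30);print("yaw",np.arctan2(-(b-a)[0],(b-a)[1]))
```

```text
b1 [519.6  -5.5  30. ]
b2 [529.8 241.   30. ]
e1 [ 496.1 -175.9   30. ]
e2 [501.3  -7.1  30. ]
hub [ 571.9 -125.    98. ]
knob [ 531. -153.  140.]
t1 [431.2 307.7  14. ]
t2 [425.3 373.1  14. ]
t3 [528.8 317.5  14. ]
vb [415.1 190.2  38. ]
bigstand [483.5 492.2  14. ]
anvR [623.2 110.8  98. ]
yaw -0.043516775305318924
```

Emit:
send_rows(targets=[{"offset":[-0.04,-0.302,0],"delta_rot":[0,0,0],"fingers":1},{"offset":[-0.04,-0.302,0],"delta_rot":[0,0,0],"fingers":1},{"offset":[-0.04,-0.302,0],"delta_rot":[0,0,0],"fingers":1},{"offset":[-0.04,-0.302,0],"delta_rot":[0,0,0],"fingers":1},{"offset":[-0.04,-0.302,0],"delta_rot":[0,0,0],"fingers":1},{"offset":[-0.04,-0.302,0],"delta_rot":[0,0,0],"fingers":1},{"offset":[-0.04,-0.302,0],"delta_rot":[0,0,0],"fingers":1}])

```text
clock: 2.5
tool_pos: [439.6, -97.9, 369.3]
ee_rot: [0.706, 0.709, -0.001, -0.0]
ft_force: [-0.1, 0.9, 0.9]
gripper_width: 87.9
```

Run:
```python
from h import *
from rig import bot
s=snap(bot,"wrist","2");o=bot.observe();print(o["clock"],o["tool_pos"])
hsv=cv2.cvtColor(s["pixels"],cv2.COLOR_BGR2HSV)
c,l=comps((hsv[...,2]>165)&(hsv[...,1]<50),60)
for i,st,ce in c:
    P=np.array([onz(s,(p[1],p[0]),30)[:2] for p in np.argwhere(l==i)],np.float32);print(st,ce,onz(s,ce,89).round(),cv2.minAreaRect(P))
cv2.imwrite("pics/v5.png",cv2.resize(s["pixels"],(800,600),interpolation=cv2.INTER_CUBIC))
```

```text
2.55 [439.7036835  -97.55605055 369.27924953]
[433, 131, 12, 30, 235] [438.6, 145.3] [404. 177.  89.] ((409.2740173339844, 213.78089904785156), (51.972957611083984, 13.816081047058105), 19.18568992614746)
[412, 133, 24, 35, 597] [423.4, 148.9] [410. 154.  89.] ((416.0865783691406, 187.72935485839844), (55.38568115234375, 35.364280700683594), 18.92172622680664)
[481, 156, 31, 12, 266] [497.6, 161.0] [426. 278.  89.] ((435.1855163574219, 325.3348083496094), (19.66299057006836, 59.81877517700195), 1.0703378915786743)
[110, 189, 39, 62, 1184] [129.2, 218.9] [ 524. -303.   89.] ((547.0159912109375, -329.9991455078125), (112.99996948242188, 38.571441650390625), 15.426933288574219)
[198, 196, 243, 88, 9500] [289.2, 232.6] [546. -46.  89.] ((591.9755859375, 14.814987182617188), (443.58245849609375, 172.57020568847656), 88.33341217041016)
[477, 199, 26, 11, 179] [488.8, 204.2] [497. 277.  89.] ((513.462646484375, 328.05596923828125), (17.518009185791016, 48.97077178955078), 3.01735258102417)
[334, 269, 9, 14, 74] [337.2, 277.6] [627.  38.  89.] ((657.0947875976562, 57.347068786621094), (28.96994400024414, 15.485870361328125), 4.521341323852539)
[262, 288, 162, 3, 175] [344.7, 288.7] [648.  53.  89.] ((686.2760009765625, 70.59304809570312), (2.592534303665161, 316.8709716796875), 0.3203878104686737)
[263, 292, 168, 20, 2778] [349.3, 301.9] [675.  63.  89.] ((715.6773071289062, 82.326416015625), (43.284156799316406, 336.0274353027344), 0.36530542373657227)
```

View pics/v5.png

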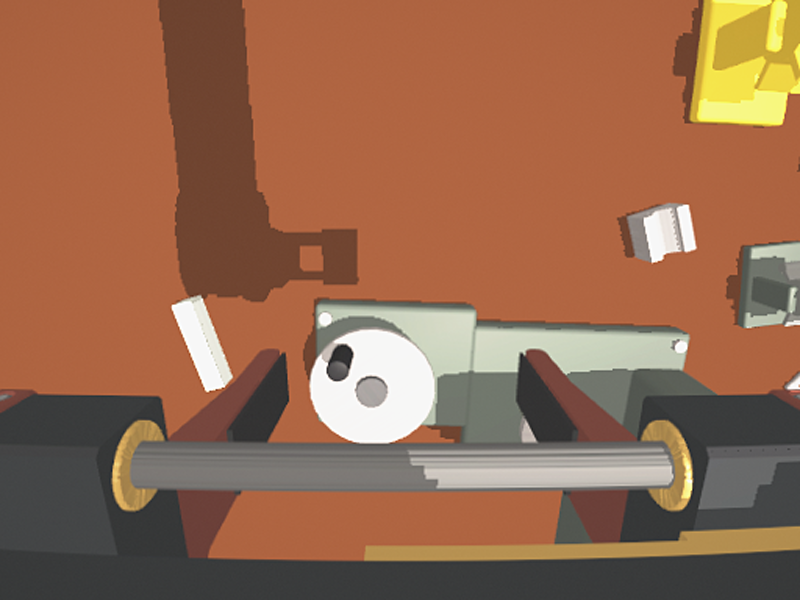

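Run:
```python
from h import *
s=load("wrist2");q=1/1.5625
f=lambda x,y,z:onz(s,np.array([x,y])*q,z)
P={}
for n,p,z in[("cA(-95,170)",(690,331),30),("b1",(480,321),30),("cB(-115,-270)",(316,300),30),("cC(-115,-85)",(476,307),30),("disc",(372,386),89),("hub",(372,391),98),("knobtop",(337,370),140),("barL1",(172,304),30),("barL2",(207,390),30),("barR1",(189,297),30)]:
    P[n]=f(*p,z);print(n,P[n].round(1))
L=[((-95,170),"cA(-95,170)"),((-115,-270),"cB(-115,-270)"),((-115,-85),"cC(-115,-85)"),((-40,-200),"disc"),((-40,-200),"hub")]
A=np.array([a for a,_ in L],float);B=np.array([P[k][:2] for _,k in L])
H=(A-A.mean(0)).T@(B-B.mean(0));th=np.arctan2(H[0,1]-H[1,0],H[0,0]+H[1,1]);c,sn=np.cos(th),np.sin(th);M=np.array([[c,-sn],[sn,c]])
t=B.mean(0)-M@A.mean(0);print("yaw",th,"origin",t,"hub",M@[-40,-200]+t,"res",(A@M.T+t-B).round(1).tolist())
d=P["barL2"]-P["barL1"];y=np.arctan2(d[1],d[0]);m=(P["barL1"]+P["barL2"])/2;print("bar yaw",y,np.linalg.norm(d),"centre",m[:2]+12*np.array([-np.sin(y),np.cos(y)]))
k=P["knobtop"]-P["hub"];print("knob ang",np.degrees(np.arctan2(k[1],k[0])),np.linalg.norm(k[:2]))
```

```text
cA(-95,170) [528.6 238.7  30. ]
b1 [517.3  -8.9  30. ]
cB(-115,-270) [ 493.6 -194.6   30. ]
cC(-115,-85) [500.9 -14.3  30. ]
disc [ 571.2 -128.8   89. ]
hub [ 572.6 -128.2   98. ]
knobtop [ 532.1 -157.1  140. ]
barL1 [ 499.  -360.5   30. ]
barL2 [ 605.4 -331.3   30. ]
barR1 [ 490.7 -339.6   30. ]
yaw -0.03252079480910228 origin [618.13039816  68.86192918] hub [ 571.64853579 -129.73171742] res [[0.1, 3.2], [0.8, -2.6], [-0.4, 1.9], [0.5, -1.0], [-1.0, -1.5]]
bar yaw 0.2678585531302404 110.33231358821527 centre [ 549.00057797 -334.28433946]
knob ang -144.5374580009915 49.73617799137736
```

Run:
```python
from h import *
from rig import bot
o=bot.observe();Rc=R.from_quat(o["ee_rot"]);p=o["tool_pos"]
R0=R.from_matrix([[0,1,0],[1,0,0],[0,0,-1]])
def tgt(yaw,tilt):return R.from_euler('z',yaw)*R.from_euler('y',-tilt)*R0
Rb=tgt(.268,np.pi/6)
print("rot",(Rb*Rc.inv()).as_rotvec().round(3))
for n,X in[("hover",(470,-355,110)),("grasp",(517.7,-342.6,10))]:print(n,(np.array(X)-p).round(1))
Rp=tgt(-.035,np.pi/6);print("place rel to bar grasp",(Rp*Rb.inv()).as_rotvec().round(3))
```

```text
rot [ 0.073 -0.522  0.257]
hover [  30.3 -257.4 -259.3]
grasp [  78.  -245.  -359.3]
place rel to bar grasp [ 0.     0.    -0.303]
```

Emit:
send_rows(force=45, targets=[{"offset":[0.01,-0.06,-0.02],"delta_rot":[0.02,-0.15,0.07],"fingers":1},{"offset":[0.03,-0.257,-0.2],"delta_rot":[0.073,-0.522,0.257],"fingers":1},{"offset":[0.03,-0.257,-0.2],"delta_rot":[0.073,-0.522,0.257],"fingers":1},{"offset":[0.03,-0.257,-0.259],"delta_rot":[0.073,-0.522,0.257],"fingers":1},{"offset":[0.03,-0.257,-0.259],"delta_rot":[0.073,-0.522,0.257],"fingers":1},{"offset":[0.03,-0.257,-0.259],"delta_rot":[0.073,-0.522,0.257],"fingers":1},{"offset":[0.03,-0.257,-0.259],"delta_rot":[0.073,-0.522,0.257],"fingers":1},{"offset":[0.03,-0.257,-0.259],"delta_rot":[0.073,-0.522,0.257],"fingers":1}])

```text
clock: 3.55
tool_pos: [465.8, -257.8, 220.5]
ee_rot: [0.587, 0.778, 0.178, 0.137]
ft_force: [-0.3, -0.2, -0.4]
gripper_width: 87.8
```

Run:
```python
from h import *
from rig import bot
s=snap(bot,"wrist","3");o=bot.observe();p=o["tool_pos"];print(o["clock"],p)
hsv=cv2.cvtColor(s["pixels"],cv2.COLOR_BGR2HSV)
m=(hsv[...,2]>165)&(hsv[...,1]<50);m[300:]=0
for n,X in[("grasp",(517.7,-342.6,10))]:print(n,(np.array(X)-p).round(1))
R0=R.from_matrix([[0,1,0],[1,0,0],[0,0,-1]]);Rb=R.from_euler('z',.268)*R.from_euler('y',-np.pi/6)*R0
print((Rb*R.from_quat(o["ee_rot"]).inv()).as_rotvec().round(3))
cv2.imwrite("pics/v6.png",s["pixels"])
```

```text
3.6 [ 462.81030548 -261.17170901  217.60564686]
grasp [  54.9  -81.4 -207.6]
[ 0.021 -0.069 -0.001]
```

View pics/v6.png

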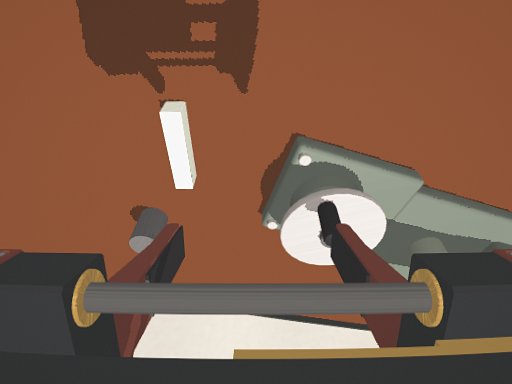

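The wrist view shows the bar from (172,105) to (185,185), unobstructed and where I measured it. The arm hadn't finished its move, so I'm continuing to the grasp.

Emit:
send_rows(force=45, targets=[{"offset":[0.007,-0.094,-0.108],"delta_rot":[0.021,-0.069,0],"fingers":1},{"offset":[0.007,-0.094,-0.108],"delta_rot":[0.021,-0.069,0],"fingers":1},{"offset":[0.007,-0.094,-0.108],"delta_rot":[0.021,-0.069,0],"fingers":1},{"offset":[0.007,-0.094,-0.108],"delta_rot":[0.021,-0.069,0],"fingers":1},{"offset":[0.031,-0.087,-0.16],"delta_rot":[0.021,-0.069,0],"fingers":1},{"offset":[0.055,-0.081,-0.205],"delta_rot":[0.021,-0.069,0],"fingers":1},{"offset":[0.055,-0.081,-0.207],"delta_rot":[0.021,-0.069,0],"fingers":1},{"offset":[0.055,-0.081,-0.207],"delta_rot":[0.021,-0.069,0],"fingers":1},{"offset":[0.055,-0.081,-0.207],"delta_rot":[0.021,-0.069,0],"fingers":0.1},{"offset":[0.055,-0.081,-0.207],"delta_rot":[0.021,-0.069,0],"fingers":0.1},{"offset":[0.055,-0.081,-0.207],"delta_rot":[0.021,-0.069,0],"fingers":0.1},{"offset":[0.055,-0.081,-0.207],"delta_rot":[0.021,-0.069,0],"fingers":0.1},{"offset":[0.055,-0.081,-0.207],"delta_rot":[0.021,-0.069,0],"fingers":0.1},{"offset":[0.055,-0.081,-0.207],"delta_rot":[0.021,-0.069,0],"fingers":0.1}])

```text
clock: 5.35
tool_pos: [517.8, -342.2, 10.6]
ee_rot: [0.585, 0.768, 0.206, 0.157]
ft_force: [0.0, -0.1, -0.3]
gripper_width: 31.3
```

Run:
```python
from h import *
from rig import bot
o=bot.observe();p=o["tool_pos"];print(o["clock"],p,o["gripper_width"],o["ft_force"],R.from_quat(o["ee_rot"]).as_matrix().round(3))
R0=R.from_matrix([[0,1,0],[1,0,0],[0,0,-1]])
Rp=R.from_euler('z',-.035)*R.from_euler('y',-np.pi/6)*R0
print((Rp*R.from_quat(o["ee_rot"]).inv()).as_rotvec().round(3))
```

```text
5.35 [ 517.76861989 -342.2219564    10.55523548] 31.302237060624314 [ 0.03976962 -0.14656629 -0.27206498] [[-0.266  0.835  0.482]
 [ 0.964  0.23   0.133]
 [ 0.     0.5   -0.866]]
[-0.     0.    -0.304]
```

Emit:
send_rows(force=45, targets=[{"offset":[0,0,0],"delta_rot":[0,0,0],"fingers":0.1},{"offset":[0,0,0],"delta_rot":[0,0,0],"fingers":0.1},{"offset":[0,0,0],"delta_rot":[0,0,0],"fingers":0.1},{"offset":[0,0,0.04],"delta_rot":[0,0,0],"fingers":0.1},{"offset":[-0.02,0.0,0.09],"delta_rot":[0,0,0],"fingers":0.1},{"offset":[-0.04,0.02,0.14],"delta_rot":[0,0,0],"fingers":0.1},{"offset":[-0.06,0.05,0.19],"delta_rot":[0,0,-0.1],"fingers":0.1},{"offset":[-0.06,0.1,0.2],"delta_rot":[0,0,-0.2],"fingers":0.1},{"offset":[-0.06,0.15,0.2],"delta_rot":[0,0,-0.304],"fingers":0.1},{"offset":[-0.06,0.2,0.2],"delta_rot":[0,0,-0.304],"fingers":0.1},{"offset":[-0.06,0.25,0.2],"delta_rot":[0,0,-0.304],"fingers":0.1},{"offset":[-0.06,0.3,0.19],"delta_rot":[0,0,-0.304],"fingers":0.1},{"offset":[-0.06,0.35,0.17],"delta_rot":[0,0,-0.304],"fingers":0.1},{"offset":[-0.06,0.39,0.15],"delta_rot":[0,0,-0.304],"fingers":0.1},{"offset":[-0.06,0.413,0.13],"delta_rot":[0,0,-0.304],"fingers":0.1},{"offset":[-0.06,0.413,0.13],"delta_rot":[0,0,-0.304],"fingers":0.1},{"offset":[-0.06,0.413,0.13],"delta_rot":[0,0,-0.304],"fingers":0.1},{"offset":[-0.06,0.413,0.13],"delta_rot":[0,0,-0.304],"fingers":0.1}])

```text
clock: 7.6
tool_pos: [449.7, 54.6, 139.2]
ee_rot: [0.697, 0.675, 0.162, 0.18]
ft_force: [-0.1, -0.1, -3.5]
gripper_width: 23.9
```

Run:
```python
from h import *
from rig import bot
o=bot.observe();p=o["tool_pos"];print(o["clock"],p,o["gripper_width"],o["ft_force"],R.from_quat(o["ee_rot"]).as_matrix().round(3))
s=snap(bot,"wrist","4");c=snap(bot,"scene","4")
M=np.zeros((600,800,3),np.uint8)
M[:384,:512]=s["pixels"]
q=c["pixels"][115:265,230:350];M[:360,512:800]=cv2.resize(q,(288,360),interpolation=cv2.INTER_CUBIC)
cv2.imwrite("pics/v7.png",M[:384])
```

```text
7.6 [449.74110406  54.57403547 139.20187027] 23.949532718675574 [-0.14063566 -0.0603518  -3.53561417] [[ 0.036  0.883  0.468]
 [ 0.999 -0.024 -0.033]
 [-0.018  0.469 -0.883]]
```

View pics/v7.png

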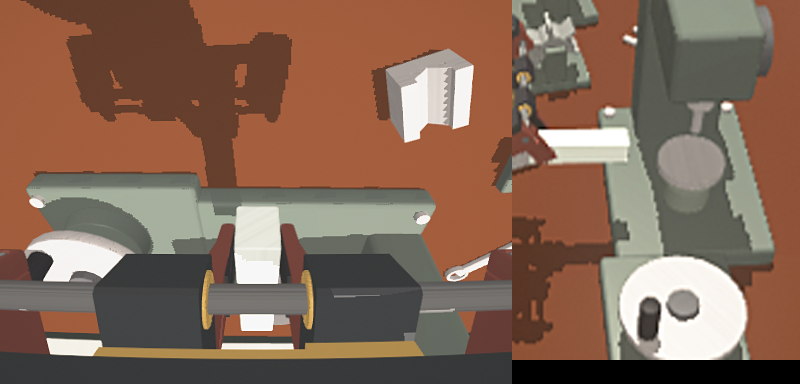

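The bar is held level and straight. Its near end is at (257,207) in the wrist view, and the anvil ellipse is centred at (691,162) in the scene crop. The base corner at (434,190) is usable for a last tester fix.

Run:
```python
from h import *
from rig import bot
s=load("wrist4")
P=[onz(s,p,30)[:2] for p in[(435,190),(199,174),(28,176)]]
A=np.array([(-95,170),(-115,-85),(-115,-270)],float);B=np.array(P);print(B.round(1))
for sel in([0,1],[0,1,2]):
    a,b=A[sel],B[sel]
    H=(a-a.mean(0)).T@(b-b.mean(0));th=np.arctan2(H[0,1]-H[1,0],H[0,0]+H[1,1]);c,sn=np.cos(th),np.sin(th);M=np.array([[c,-sn],[sn,c]]);t=b.mean(0)-M@a.mean(0)
    print(th,t,(a@M.T+t-b).round(1).tolist())
o=bot.observe();p=o["tool_pos"];print(p)
for px in[(236,207),(279,207)]:print("bar near",onz(s,px,p[2]-10.5+30).round(1))
# relation of camera to TCP in same frame
R0=R.from_matrix([[0,1,0],[1,0,0],[0,0,-1]])
Rp=R.from_euler('z',-.035)*R.from_euler('y',-np.pi/6)*R0
print((Rp*R.from_quat(o["ee_rot"]).inv()).as_rotvec().round(3))
```

```text
[[ 508.8  228.7]
 [ 483.9   -4.1]
 [ 481.8 -179.1]]
-0.028270642112420388 [600.12833174  66.84790132] [[1.1, 10.7], [-1.1, -10.7]]
-0.021423793303450754 [601.13625951  74.49386016] [[1.0, 17.8], [0.4, -3.9], [-1.4, -13.9]]
[449.86605505  57.56317349 139.33558091]
bar near [400.9  47.7 158.8]
bar near [401.2  66.4 158.8]
[ 0.013 -0.036 -0.004]
```

Emit:
send_rows(targets=[{"offset":[0.03,0.013,0.0],"delta_rot":[0.013,-0.036,-0.004],"fingers":0.1},{"offset":[0.05,0.013,0.0],"delta_rot":[0.013,-0.036,-0.004],"fingers":0.1},{"offset":[0.05,0.013,0.0],"delta_rot":[0.013,-0.036,-0.004],"fingers":0.1},{"offset":[0.05,0.013,0.0],"delta_rot":[0.013,-0.036,-0.004],"fingers":0.1},{"offset":[0.05,0.013,0.0],"delta_rot":[0.013,-0.036,-0.004],"fingers":0.1}])

```text
clock: 8.32
tool_pos: [498.9, 69.9, 139.2]
ee_rot: [0.695, 0.671, 0.179, 0.186]
ft_force: [0.0, 0.2, -2.2]
gripper_width: 23.6
```

Run:
```python
from h import *
from rig import bot
o=bot.observe();p=o["tool_pos"];T0=R.from_quat(o["ee_rot"]).as_matrix();print(o["clock"],p,T0.round(3),np.abs(o["qvel"]).max())
s=snap(bot,"wrist","5");c=snap(bot,"scene","5")
for n in("wrist1","wrist2","wrist3","wrist4"):
    T=np.array(load(n)["camera_from_world"]);print(n,(-T[:3,:3].T@T[:3,3]).round(),(T[:3,:3].T@[0,0,-1]).round(3))
T=np.array(s["camera_from_world"]);C=-T[:3,:3].T@T[:3,3];print("cam in tool",T0.T@(C-p),T0.T@T[:3,:3].T@[0,0,-1])
hsv=cv2.cvtColor(s["pixels"],cv2.COLOR_BGR2HSV);b=s["pixels"]
cv2.imwrite("pics/v8.png",np.hstack([b[120:],cv2.resize(c["pixels"][115:265,230:350],(211,264),interpolation=cv2.INTER_CUBIC)]))
print(proj(s,[528.6,238.7,30]),proj(s,[501,-14,30]),proj(s,np.array(p)+[-49,0,20]))
```

```text
8.325 [498.92412463  69.89723799 139.17723077] [[ 0.035  0.866  0.499]
 [ 0.999 -0.03  -0.019]
 [-0.001  0.499 -0.867]] 0.005534914516557553
wrist1 [408. 202. 532.] [ 0.258 -0.002 -0.966]
wrist2 [368. -98. 532.] [ 0.257 -0.    -0.966]
wrist3 [ 336. -294.  335.] [ 0.632  0.175 -0.755]
wrist4 [311.  62. 249.] [ 0.681 -0.038 -0.732]
cam in tool [   0.30691337  -71.10651481 -162.61279496] [-5.88963135e-04  2.58459523e-01  9.66021909e-01]
[438.84555156 161.18260523] [161.67031452 143.27720251] [252.54311309 211.07302471]
```

View pics/v8.png

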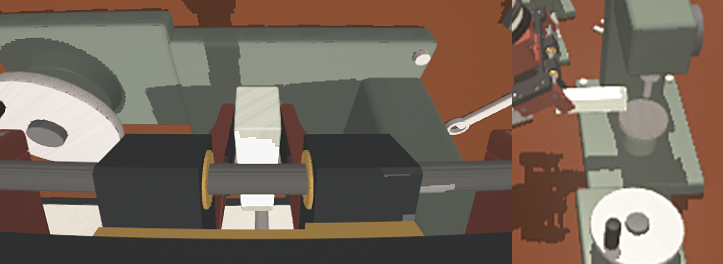

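Run:
```python
from h import *
s=load("wrist5");c=load("scene5")
for n,px,z in[("A z0",(437,147),0),("A z30",(437,147),30),("C z0",(172,130),0),("C z30",(172,130),30),("bar bot",(235.5,206),128.8),("bar bot",(279,206),128.8),("bar top",(235.5,257),158.8),("bar top",(280,257),158.8),("hub",(46,252),98)]:print(n,onz(s,px,z).round(1))
t=np.array([618,68]);M=R.from_euler('z',-.035).as_matrix()[:2,:2]
for l in[(-95,170,30),(-95,170,0),(-115,-85,30),(-115,-85,0),(-40,-200,98)]:
    X=[*(M@l[:2]+t),l[2]];print(l,proj(s,X).round(1))
# scene: far/near bar end
b=c["pixels"];print("plunger tip/bar proj",proj(c,[618,68,145]),proj(c,[618,68,98]),proj(c,[586.5,68,158.8]))
cv2.imwrite("pics/v9.png",cv2.resize(b[130:230,255:355],(600,600),interpolation=cv2.INTER_CUBIC))
```

```text
A z0 [534.2 252.3   0. ]
A z30 [512.3 230.6  30. ]
C z0 [506.4 -12.5   0. ]
C z30 [488.   -1.7  30. ]
bar bot [478.6  58.4 128.8]
bar bot [479.4  83.3 128.8]
bar top [485.4  59.4 158.8]
bar top [486.1  82.5 158.8]
hub [ 566.2 -122.6   98. ]
(-95, 170, 30) [441.3 161.5]
(-95, 170, 0) [428.3 143. ]
(-115, -85, 30) [162.6 142.4]
(-115, -85, 0) [170.  124.2]
(-40, -200, 98) [ 40.9 255.1]
plunger tip/bar proj [304.38057749 168.62893095] [302.58435592 180.53121437] [293.4329149 165.6940003]
```

View pics/v9.png

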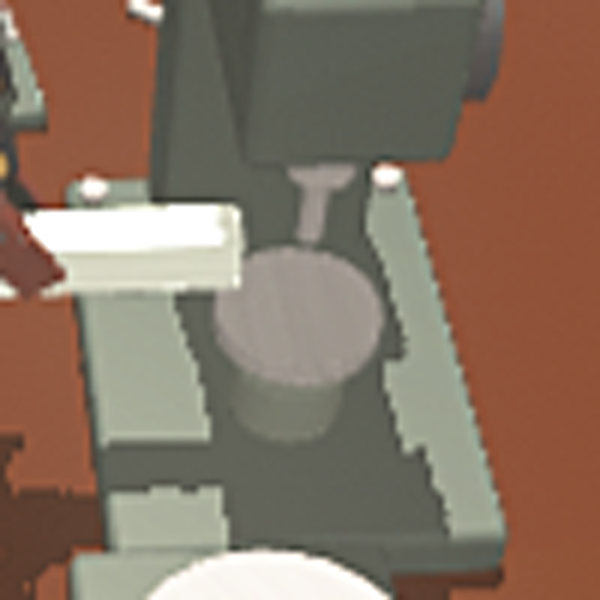

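The scene crop puts the plunger tip at (309,238), the anvil centre at (299,315), and the bar's far end at (240,222). All three share the same small offset from prediction, so bar and tester agree to about 2 mm. Moving in.

Emit:
send_rows(targets=[{"offset":[0.0,0.0,-0.019],"delta_rot":[0,0,0],"fingers":0.1},{"offset":[0.0,0.0,-0.019],"delta_rot":[0,0,0],"fingers":0.1},{"offset":[0.02,0.0,-0.019],"delta_rot":[0,0,0],"fingers":0.1},{"offset":[0.045,0.0,-0.019],"delta_rot":[0,0,0],"fingers":0.1},{"offset":[0.064,-0.001,-0.02],"delta_rot":[0,0,0],"fingers":0.1},{"offset":[0.064,-0.001,-0.021],"delta_rot":[0,0,0],"fingers":0.1},{"offset":[0.064,-0.001,-0.025],"delta_rot":[0,0,0],"fingers":0.1},{"offset":[0.064,-0.001,-0.028],"delta_rot":[0,0,0],"fingers":0.1},{"offset":[0.064,-0.001,-0.029],"delta_rot":[0,0,0],"fingers":0.1},{"offset":[0.064,-0.001,-0.029],"delta_rot":[0,0,0],"fingers":0.1}])

```text
clock: 9.68
tool_pos: [563.0, 69.2, 110.2]
ee_rot: [0.695, 0.671, 0.179, 0.186]
ft_force: [-0.5, 0.3, -1.9]
gripper_width: 23.5
```

Run:
```python
from h import *
from rig import bot
o=bot.observe();p=o["tool_pos"];print(o["clock"],p,o["ft_force"],o["ft_torque"])
c=snap(bot,"scene","6");d=snap(bot,"side","6")
cv2.imwrite("pics/v10.png",np.hstack([cv2.resize(c["pixels"][130:230,255:355],(400,400),interpolation=cv2.INTER_CUBIC),cv2.resize(d["pixels"][150:250,160:260],(400,400),interpolation=cv2.INTER_CUBIC)]))
```

```text
9.675 [563.03533719  69.16581121 110.24595593] [-0.48432105  0.27783952 -1.85605614] [0.0712595  0.87221375 0.03354004]
```

Emit:
send_rows(targets=[{"offset":[0,0,-0.001],"delta_rot":[0,0,0],"fingers":0.1},{"offset":[0,0,-0.002],"delta_rot":[0,0,0],"fingers":0.1},{"offset":[0,0,-0.002],"delta_rot":[0,0,0],"fingers":0.1}])

```text
clock: 10.15
tool_pos: [563.5, 69.2, 108.7]
ee_rot: [0.695, 0.671, 0.179, 0.187]
ft_force: [-2.6, -0.2, 1.9]
gripper_width: 24.0
```

Emit:
send_rows(targets=[{"offset":[0,0,-0.001],"delta_rot":[0,0,0],"fingers":0.1},{"offset":[0,0,-0.001],"delta_rot":[0,0,0],"fingers":0.1}])

```text
clock: 10.4
tool_pos: [564.1, 69.5, 108.5]
ee_rot: [0.694, 0.671, 0.18, 0.187]
ft_force: [-4.0, -0.6, 7.0]
gripper_width: 23.7
```

Emit:
send_rows(targets=[{"offset":[0,0,0],"delta_rot":[0,0,0],"fingers":0.75},{"offset":[0,0,0],"delta_rot":[0,0,0],"fingers":0.75},{"offset":[0,0,0],"delta_rot":[0,0,0],"fingers":0.75},{"offset":[0,0,0],"delta_rot":[0,0,0],"fingers":0.75},{"offset":[0,0,0],"delta_rot":[0,0,0],"fingers":0.75},{"offset":[-0.02,0,0.02],"delta_rot":[0,0,0],"fingers":0.75},{"offset":[-0.05,0,0.05],"delta_rot":[0,0,0],"fingers":0.75},{"offset":[-0.1,0,0.09],"delta_rot":[0,0,0],"fingers":0.75},{"offset":[-0.1,-0.0,0.14],"delta_rot":[0,0.1,0],"fingers":0.75},{"offset":[-0.1,-0.0,0.14],"delta_rot":[0,0.1,0],"fingers":0.75}])

```text
clock: 11.65
tool_pos: [463.4, 46.4, 214.3]
ee_rot: [0.708, 0.671, 0.132, 0.173]
ft_force: [-0.3, -0.5, 0.0]
gripper_width: 66.2
```

Run:
```python
from h import *
from rig import bot
o=bot.observe();p=o["tool_pos"];print(o["clock"],p,o["ft_force"],o["gripper_width"])
c=snap(bot,"scene","7");d=snap(bot,"side","7");w=snap(bot,"wrist","7")
a=cv2.resize(c["pixels"][130:270,255:355],(400,560),interpolation=cv2.INTER_CUBIC);b=cv2.resize(d["pixels"][150:250,160:260],(400,280),interpolation=cv2.INTER_CUBIC);e=cv2.resize(w["pixels"],(373,280))
M=np.zeros((560,800,3),np.uint8);M[:,:400]=a;M[:280,400:]=b;M[280:,400:773]=e
cv2.imwrite("pics/v10.png",M)
R0=R.from_matrix([[0,1,0],[1,0,0],[0,0,-1]])
print((R0*R.from_quat(o["ee_rot"]).inv()).as_rotvec().round(3))
```

```text
11.65 [463.38644578  46.37003138 214.33481821] [-0.25363252 -0.50541473  0.00737424] 66.21701625748152
[0.059 0.435 0.053]
```

View pics/v10.png

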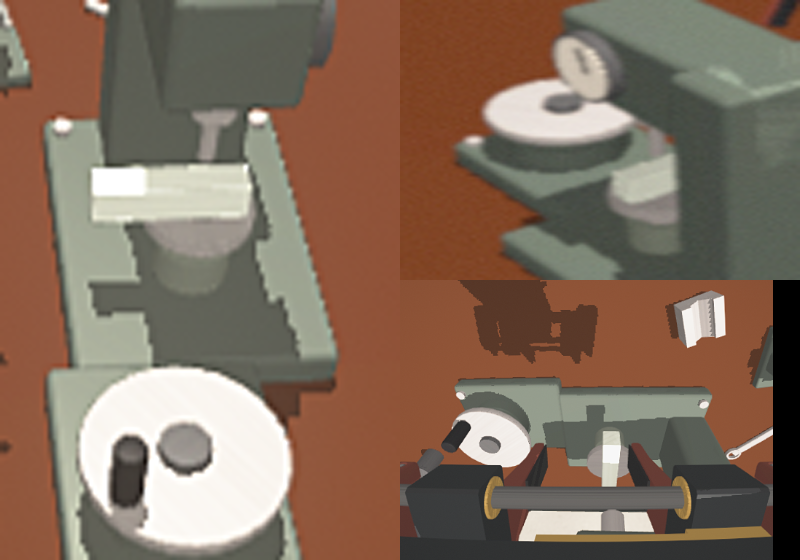

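The bar lies flat on the anvil with the plunger, at (205,155) in the left panel, standing over it. The wrist panel shows the hub at (490,445) and the knob top near (451,446).

Run:
```python
from h import *
from rig import bot
w=load("wrist7");f=lambda x,y:((x-400)/.729,(y-280)/.729)
print("hub",onz(w,f(490,445),98),"knob",onz(w,f(451,445),140))
s=load("scene7");print("scene hub",onz(s,(255+186/4,130+446/4),98),"knob",onz(s,(255+129/4,130+447/4),140))
o=bot.observe();p=o["tool_pos"];print(o["joint_pos"].round(2),p)
print((np.array([531,-158,180])-p).round())
R0=R.from_matrix([[0,1,0],[1,0,0],[0,0,-1]]);Rc=R.from_quat(o["ee_rot"])
for a in(0,.4,.8,1.2,1.57):print(a,(R.from_euler('z',a)*R0*Rc.inv()).as_rotvec().round(3))
```

```text
hub [ 571.39844158 -125.8979675    98.        ] knob [ 528.0577012  -149.76541386  140.        ]
scene hub [ 577.00647153 -135.13768482   98.        ] knob [ 534.82567304 -160.41364     140.        ]
[ 1.02  0.01 -1.36  2.29  0.46  0.5   0.81] [464.87075753  45.80895226 214.9097943 ]
[  66. -204.  -35.]
0 [0.061 0.439 0.054]
0.4 [-0.028  0.446  0.448]
0.8 [-0.118  0.441  0.841]
1.2 [-0.211  0.424  1.234]
1.57 [-0.298  0.395  1.596]
```

Run:
```python
from h import *
from rig import bot
o=bot.observe();p=o["tool_pos"]
R0=R.from_matrix([[0,1,0],[1,0,0],[0,0,-1]]);Rc=R.from_quat(o["ee_rot"])
print((np.array([530.5,-151,175])-p).round())
for t,a in((0,0),(.05,-.4),(.12,-.8),(.2,-1.2),(.262,-1.57)):print(a,(R.from_euler('x',t)*R.from_euler('z',a)*R0*Rc.inv()).as_rotvec().round(3))
```

```text
[  66. -197.  -40.]
0 [0.061 0.439 0.054]
-0.4 [ 0.197  0.429 -0.329]
-0.8 [ 0.346  0.434 -0.71 ]
-1.2 [ 0.491  0.46  -1.092]
-1.57 [ 0.598  0.492 -1.453]
```

Emit:
send_rows(force=20, targets=[{"offset":[0,-0.03,0.02],"delta_rot":[0.06,0.2,-0.05],"fingers":0.6},{"offset":[0,-0.06,0.02],"delta_rot":[0.1,0.35,-0.15],"fingers":0.6},{"offset":[0,-0.09,0.02],"delta_rot":[0.197,0.429,-0.329],"fingers":0.6},{"offset":[0.02,-0.12,0.02],"delta_rot":[0.27,0.431,-0.52],"fingers":0.6},{"offset":[0.04,-0.15,0.01],"delta_rot":[0.346,0.434,-0.71],"fingers":0.6},{"offset":[0.06,-0.18,0],"delta_rot":[0.42,0.447,-0.9],"fingers":0.6},{"offset":[0.066,-0.197,-0.01],"delta_rot":[0.491,0.46,-1.092],"fingers":0.6},{"offset":[0.066,-0.197,-0.02],"delta_rot":[0.55,0.475,-1.27],"fingers":0.6},{"offset":[0.066,-0.197,-0.03],"delta_rot":[0.598,0.492,-1.453],"fingers":0.6},{"offset":[0.066,-0.197,-0.03],"delta_rot":[0.598,0.492,-1.453],"fingers":0.6},{"offset":[0.066,-0.197,-0.03],"delta_rot":[0.598,0.492,-1.453],"fingers":0.6},{"offset":[0.066,-0.197,-0.03],"delta_rot":[0.598,0.492,-1.453],"fingers":0.6}])

```text
clock: 13.3
tool_pos: [530.6, -151.1, 183.6]
ee_rot: [0.992, 0.001, -0.001, -0.13]
ft_force: [0.7, -0.3, 0.2]
gripper_width: 52.9
```

Run:
```python
from h import *
from rig import bot
o=bot.observe();p=o["tool_pos"];print(o["clock"],o["joint_pos"].round(2),p.round(1),np.abs(o["qvel"]).max())
R0=R.from_matrix([[0,1,0],[1,0,0],[0,0,-1]]);Rc=R.from_quat(o["ee_rot"]);Rt=R.from_euler('x',.262)*R.from_euler('z',-1.57)*R0
print((Rt*Rc.inv()).as_rotvec().round(3),(np.array([530.5,-151,106])-p).round(1))
w=snap(bot,"wrist","8");cv2.imwrite("pics/v11.png",w["pixels"]);print(proj(w,[530.5,-156,140]),proj(w,[571.6,-128.5,98]))
g=cv2.cvtColor(w["pixels"],cv2.COLOR_BGR2GRAY);hsv=cv2.cvtColor(w["pixels"],cv2.COLOR_BGR2HSV)
c,l=comps((hsv[...,2]>165)&(hsv[...,1]<50),400);print([(a[1],a[2]) for a in c])
c,l=comps(g<45,100);print([(a[1],a[2]) for a in c])
```

```text
13.3 [ 0.92  0.5  -0.81  1.79  0.11  1.04  0.12] [ 530.6 -151.1  183.6] 0.019453854859462202
[ 0.001 -0.002 -0.002] [ -0.1   0.1 -77.6]
[258.26183252 238.93384795] [304.696832   201.16605726]
[([256, 0, 48, 99, 3332], [277.3, 53.3]), ([236, 101, 141, 172, 15174], [299.2, 180.4])]
[([302, 227, 21, 56, 567], [310.6, 261.3]), ([192, 229, 21, 54, 578], [203.7, 261.8]), ([136, 255, 36, 103, 1148], [153.0, 322.6]), ([343, 254, 36, 94, 979], [360.4, 317.4]), ([386, 281, 87, 4, 187], [427.8, 282.3])]
```

Run:
```python
from h import *
w=load("wrist8");g=cv2.cvtColor(w["pixels"],cv2.COLOR_BGR2GRAY)
for r in range(180,285,7):print(r,g[r,225:335:5])
c,l=comps((g<75)&(np.arange(512)[None]>222)&(np.arange(512)[None]<298)&(np.arange(384)[:,None]>150)&(np.arange(384)[:,None]<290),60);print(c)
```

```text
180 [ 89  90 135 232 242 241 240 241 242 243 243 241 242 242 241 238 240 237
 237 233 238 234]
187 [ 88  89 138 241 241 241 240 239 241 241 242 243 240 240 247 132 143 141
 135 233 233 238]
194 [ 88  89 128 239 240 240 239 239 237 240 240 240 242 233 145 143 140 138
 135 132 220 232]
201 [ 89  88 140 238 238 239 239 238 237 236 238 238 238  73 139 139 138 134
 134 133 129 235]
208 [ 89  85 134 240 237 237 237 238 237 236 235 237 237  80 137 133 134 136
 133 131 113 231]
215 [ 89  86 149 239 238 235 236 235 237 236 234 235 237 237  91 136 133 133
 129 115 230 233]
222 [ 88  85 152 230 237 237 241  81 174 237 235 234 234 235 235 237 144 244
 241 236 234 228]
229 [ 89  87 153 152 233 226  48  94  89  45 238 235 233 234 234 235  50  87
  86  96 234 233]
236 [ 89  89 155 158 177  41  90  94  89  81  71 235 234 232 232 236  36  65
  87  87 214 231]
243 [ 89  87 155 155 156  59  75  75  75  71  44 229 234 232 231 238  37  49
  87  85  85 237]
250 [ 89  88 158 233 233 152  59  65  65  59 236 233 229 143 147 236  36  38
  52  87  87  86]
257 [ 88  85  93 185 181 147  92  92 145 230 230 228 231 138 148 236  38  37
  42  68  86  86]
264 [ 89  90  57  91  88  90  90  55  57  66 231 228 228 141 143 234  32  38
  37  51  60  60]
271 [ 89  89  58  90  87  89  88  88  88  89  54  58  54  72 143 139 192  38
  37  36  55  61]
278 [57 57 59 90 89 89 88 89 88 89 89 89 58 58 56 57 78 36 36 38 80 61]
[(5, [249, 222, 28, 33, 420], [262.2, 240.1]), (8, [223, 259, 75, 25, 604], [258.1, 273.5])]
```

Emit:
send_rows(force=20, targets=[{"offset":[0.003,0.001,-0.04],"delta_rot":[0,0,0],"fingers":0.6},{"offset":[0.003,0.001,-0.07],"delta_rot":[0,0,0],"fingers":0.6},{"offset":[0.003,0.001,-0.078],"delta_rot":[0,0,0],"fingers":0.6},{"offset":[0.003,0.001,-0.078],"delta_rot":[0,0,0],"fingers":0.2},{"offset":[0.003,0.001,-0.078],"delta_rot":[0,0,0],"fingers":0.2},{"offset":[0.003,0.001,-0.078],"delta_rot":[0,0,0],"fingers":0.2},{"offset":[0.003,0.001,-0.078],"delta_rot":[0,0,0],"fingers":0.2},{"offset":[0.003,0.001,-0.078],"delta_rot":[0,0,0],"fingers":0.2},{"offset":[0.003,0.001,-0.078],"delta_rot":[0,0,0],"fingers":0.2}])

```text
clock: 14.48
tool_pos: [534.5, -150.2, 106.9]
ee_rot: [0.992, 0.001, 0.0, -0.13]
ft_force: [-0.2, -0.1, 5.9]
gripper_width: 21.4
```

```bash
cat > arc.py <<'E'
from h import *
from rig import bot
import sys
o=bot.observe();p=o["tool_pos"];print(o["clock"],p.round(1),o["ft_force"].round(1),o["gripper_width"],o["joint_pos"].round(2))
hub=np.array([float(sys.argv[1]),float(sys.argv[2])]);n=int(sys.argv[3]);st=float(sys.argv[4]);dy=float(sys.argv[5])
k=p[:2]-[0,dy];d=k-hub;a=np.arctan2(d[1],d[0]);print("ang",np.degrees(a),"r",np.hypot(*d),"wheel mod",np.pi-.035-a)
for i in range(1,n+1):
    b=a-st*i;q=hub+50*np.array([np.cos(b),np.sin(b)])-k;print(i,(q/1000).round(3).tolist())
E
python3 arc.py 574.6 -128.7 18 0.2 4.5
```

```text
14.475 [ 534.5 -150.2  106.9] [-0.2 -0.1  5.9] 21.436611726986435 [ 0.88  0.6  -0.76  1.84  0.18  0.9   0.09]
ang -147.05425755375776 r 47.787014788708824 wheel mod 5.673173626978608
1 [-0.006, 0.008]
2 [-0.009, 0.017]
3 [-0.01, 0.027]
4 [-0.009, 0.037]
5 [-0.005, 0.047]
6 [-0.0, 0.055]
7 [0.006, 0.063]
8 [0.014, 0.069]
9 [0.023, 0.073]
10 [0.033, 0.075]
11 [0.043, 0.076]
12 [0.053, 0.074]
13 [0.062, 0.071]
14 [0.071, 0.066]
15 [0.078, 0.059]
16 [0.084, 0.051]
17 [0.088, 0.042]
18 [0.09, 0.032]
```

Emit:
send_rows(targets=[{"offset":[-0.005,0.008,0.001],"delta_rot":[0,0,0],"fingers":0.2},{"offset":[-0.008,0.017,0.001],"delta_rot":[0,0,0],"fingers":0.2},{"offset":[-0.009,0.027,0.001],"delta_rot":[0,0,0],"fingers":0.2},{"offset":[-0.008,0.037,0.001],"delta_rot":[0,0,0],"fingers":0.2},{"offset":[-0.005,0.047,0.001],"delta_rot":[0,0,0],"fingers":0.2},{"offset":[0,0.055,0.001],"delta_rot":[0,0,0],"fingers":0.2},{"offset":[0.007,0.063,0.001],"delta_rot":[0,0,0],"fingers":0.2},{"offset":[0.015,0.069,0.001],"delta_rot":[0,0,0],"fingers":0.2}])

```text
clock: 15.48
tool_pos: [548.3, -80.4, 107.0]
ee_rot: [0.992, 0.002, -0.002, -0.13]
ft_force: [-3.3, -3.4, -8.2]
gripper_width: 21.8
```

```bash
python3 arc.py 575.6 -128.7 20 0.2 4.5
```

```text
15.475 [548.3 -80.4 107. ] [-3.3 -3.4 -8.2] 21.75783556033682 [ 0.76  0.59 -0.77  1.87  0.18  0.86 -0.03]
ang 121.91205986746392 r 51.64465324912458 wheel mod 0.9788258110141057
1 [0.01, 0.003]
2 [0.019, 0.006]
3 [0.029, 0.006]
4 [0.039, 0.005]
5 [0.049, 0.001]
6 [0.057, -0.004]
7 [0.065, -0.011]
8 [0.07, -0.019]
9 [0.075, -0.028]
10 [0.077, -0.037]
11 [0.077, -0.047]
12 [0.075, -0.057]
13 [0.072, -0.067]
14 [0.066, -0.075]
15 [0.059, -0.082]
16 [0.051, -0.088]
17 [0.042, -0.092]
18 [0.032, -0.094]
19 [0.022, -0.094]
20 [0.012, -0.092]
```

Emit:
send_rows(targets=[{"offset":[0.01,0.003,0],"delta_rot":[0,0,0],"fingers":0.2},{"offset":[0.019,0.006,0],"delta_rot":[0,0,0],"fingers":0.2},{"offset":[0.029,0.007,0],"delta_rot":[0,0,0],"fingers":0.2},{"offset":[0.039,0.005,0],"delta_rot":[0,0,0],"fingers":0.2},{"offset":[0.049,0.002,0],"delta_rot":[0,0,0],"fingers":0.2},{"offset":[0.057,-0.003,0],"delta_rot":[0,0,0],"fingers":0.2},{"offset":[0.065,-0.01,0],"delta_rot":[0,0,0],"fingers":0.2},{"offset":[0.07,-0.018,0],"delta_rot":[0,0,0],"fingers":0.2},{"offset":[0.075,-0.027,0],"delta_rot":[0,0,0],"fingers":0.2},{"offset":[0.077,-0.037,0],"delta_rot":[0,0,0],"fingers":0.2},{"offset":[0.077,-0.047,0],"delta_rot":[0,0,0],"fingers":0.2},{"offset":[0.075,-0.057,0],"delta_rot":[0,0,0],"fingers":0.2},{"offset":[0.072,-0.067,0],"delta_rot":[0,0,0],"fingers":0.2},{"offset":[0.066,-0.075,0],"delta_rot":[0,0,0],"fingers":0.2},{"offset":[0.059,-0.082,0],"delta_rot":[0,0,0],"fingers":0.2},{"offset":[0.051,-0.088,0],"delta_rot":[0,0,0],"fingers":0.2}])

```text
clock: 17.48
tool_pos: [598.5, -167.0, 107.1]
ee_rot: [0.991, 0.002, -0.002, -0.131]
ft_force: [-1.1, 9.9, -8.4]
gripper_width: 21.5
```

```bash
python3 arc.py 575.6 -128 20 0.2 4.5
```

```text
17.475 [ 598.5 -167.   107.1] [-1.1  9.9 -8.4] 21.50460554358211 [ 0.81  0.68 -0.72  1.68  0.21  0.98  0.07]
ang -62.188865855580495 r 49.17351719904121 wheel mod 4.1919931208507535
1 [-0.009, -0.004]
2 [-0.019, -0.006]
3 [-0.029, -0.006]
4 [-0.038, -0.004]
5 [-0.048, -0.0]
6 [-0.056, 0.006]
7 [-0.063, 0.013]
8 [-0.068, 0.021]
9 [-0.071, 0.031]
10 [-0.073, 0.041]
11 [-0.072, 0.051]
12 [-0.07, 0.06]
13 [-0.066, 0.069]
14 [-0.06, 0.077]
15 [-0.052, 0.084]
16 [-0.044, 0.089]
17 [-0.034, 0.092]
18 [-0.024, 0.093]
19 [-0.014, 0.093]
20 [-0.005, 0.09]
```

Emit:
send_rows(targets=[{"offset":[-0.009,-0.004,0],"delta_rot":[0,0,0],"fingers":0.2},{"offset":[-0.019,-0.006,0],"delta_rot":[0,0,0],"fingers":0.2},{"offset":[-0.029,-0.006,0],"delta_rot":[0,0,0],"fingers":0.2},{"offset":[-0.038,-0.004,0],"delta_rot":[0,0,0],"fingers":0.2},{"offset":[-0.048,0.0,0],"delta_rot":[0,0,0],"fingers":0.2},{"offset":[-0.056,0.006,0],"delta_rot":[0,0,0],"fingers":0.2},{"offset":[-0.063,0.013,0],"delta_rot":[0,0,0],"fingers":0.2},{"offset":[-0.068,0.021,0],"delta_rot":[0,0,0],"fingers":0.2},{"offset":[-0.071,0.031,0],"delta_rot":[0,0,0],"fingers":0.2},{"offset":[-0.073,0.041,0],"delta_rot":[0,0,0],"fingers":0.2},{"offset":[-0.072,0.051,0],"delta_rot":[0,0,0],"fingers":0.2},{"offset":[-0.071,0.056,0],"delta_rot":[0,0,0],"fingers":0.2}])

```text
clock: 18.98
tool_pos: [527.1, -111.1, 107.0]
ee_rot: [0.991, 0.002, -0.003, -0.131]
ft_force: [-1.6, -3.8, -7.3]
gripper_width: 21.4
```

```bash
python3 arc.py 575.6 -128 3 0.1 4.5
```

```text
18.975 [ 527.1 -111.1  107. ] [-1.6 -3.8 -7.3] 21.42019195442628 [ 0.84  0.57 -0.77  1.89  0.17  0.87  0.03]
ang 165.62140734166735 r 50.10225181745493 wheel mod 0.21595378369098883
1 [0.002, 0.005]
2 [0.004, 0.009]
3 [0.006, 0.014]
```

Emit:
send_rows(targets=[{"offset":[0.001,0.003,0],"delta_rot":[0,0,0],"fingers":0.2},{"offset":[0.002,0.006,0],"delta_rot":[0,0,0],"fingers":0.2},{"offset":[0.003,0.008,0],"delta_rot":[0,0,0],"fingers":0.2},{"offset":[0.003,0.008,0],"delta_rot":[0,0,0],"fingers":0.2}])

```text
clock: 19.48
tool_pos: [527.6, -108.9, 106.8]
ee_rot: [0.992, 0.0, -0.005, -0.127]
ft_force: [-11.6, -17.7, 5.5]
gripper_width: 21.7
```

```bash
python3 arc.py 575.6 -128 3 0.1 4.5
```

```text
19.475 [ 527.6 -108.9  106.8] [-11.6 -17.7   5.5] 21.74015586466829 [ 0.82  0.57 -0.77  1.89  0.17  0.87  0.02]
ang 163.13323609145127 r 50.17177319061206 wheel mod 0.2593805643607232
1 [0.002, 0.005]
2 [0.004, 0.009]
3 [0.007, 0.013]
```

Emit:
send_rows(targets=[{"offset":[0,0,0],"delta_rot":[0,0,0],"fingers":0.5},{"offset":[0,0,0],"delta_rot":[0,0,0],"fingers":0.5},{"offset":[0,0,0],"delta_rot":[0,0,0],"fingers":0.5},{"offset":[0,0,0.03],"delta_rot":[0,0,0],"fingers":0.5},{"offset":[-0.02,0,0.08],"delta_rot":[0,0,0],"fingers":0.5},{"offset":[-0.06,0.04,0.13],"delta_rot":[0,0,0],"fingers":0.3},{"offset":[-0.1,0.1,0.18],"delta_rot":[-0.26,0,0],"fingers":0.1},{"offset":[-0.1,0.15,0.2],"delta_rot":[-0.26,0,0],"fingers":0.0},{"offset":[-0.1,0.2,0.2],"delta_rot":[-0.26,0,0],"fingers":0.0},{"offset":[-0.1,0.2,0.2],"delta_rot":[-0.26,0,0],"fingers":0.0}])

```text
clock: 20.72
tool_pos: [427.0, 96.6, 308.4]
ee_rot: [1.0, 0.004, -0.003, 0.002]
ft_force: [0.4, -1.7, -0.4]
gripper_width: 0.5
```

Run:
```python
from h import *
from rig import bot
o=bot.observe();p=o["tool_pos"];print(o["clock"],p.round(1),o["ft_force"].round(1),o["gripper_width"],o["joint_pos"].round(2),R.from_quat(o["ee_rot"]).as_matrix().round(2).tolist())
c=snap(bot,"scene","9");d=snap(bot,"side","9");w=snap(bot,"wrist","9")
up=lambda i,s:cv2.resize(i,s,interpolation=cv2.INTER_CUBIC)
M=np.zeros((600,800,3),np.uint8)
M[:300,:300]=up(c["pixels"][130:230,255:355],(300,300));M[300:600,:300]=up(c["pixels"][95:175,205:285],(300,300))
M[:300,300:600]=up(d["pixels"][225:285,295:355],(300,300))
M[300:600,300:700]=up(w["pixels"],(400,300))
M[:200,600:800]=up(c["pixels"][205:285,255:335],(200,200))
cv2.imwrite("pics/v11.png",M)
```

```text
20.725 [427.   96.6 308.4] [ 0.4 -1.7 -0.4] 0.5498945181122836 [ 0.65  0.09 -1.05  1.92  0.08  1.19 -0.42] [[1.0, 0.01, -0.01], [0.01, -1.0, -0.0], [-0.01, 0.0, -1.0]]
```

View pics/v11.png

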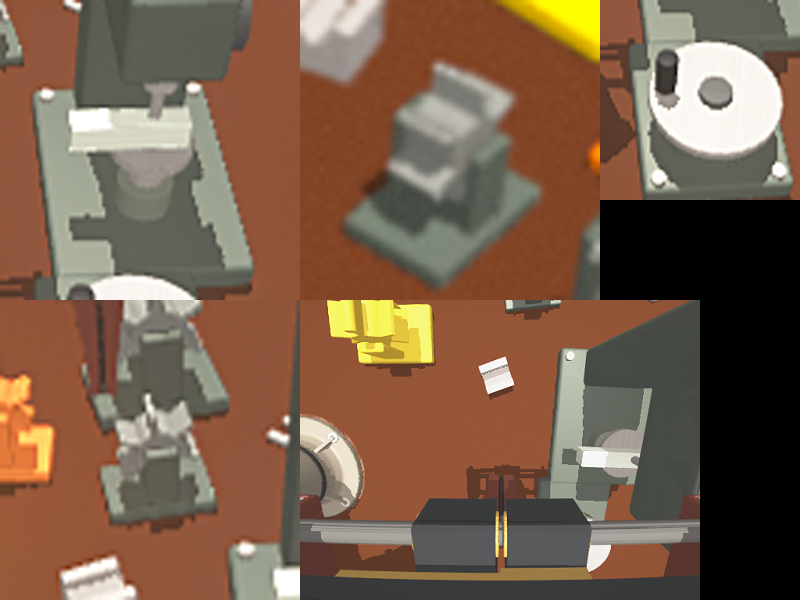

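The bar is on the anvil in contact with the plunger. The knob is at the upper left of the hub at (667,70), which fits 6.5 rad. The tally crops show one plain ridge roughly upright, so the bead ridge is low on the robot's side. Moving over the small stand for a close look.

Emit:
send_rows(targets=[{"offset":[0.01,0.05,0],"delta_rot":[0,0,0.05],"fingers":0.34},{"offset":[0.03,0.1,-0.02],"delta_rot":[0,0,0.1],"fingers":0.34},{"offset":[0.053,0.15,-0.05],"delta_rot":[0,0,0.1],"fingers":0.34},{"offset":[0.053,0.2,-0.073],"delta_rot":[0,0,0.1],"fingers":0.34},{"offset":[0.053,0.2,-0.073],"delta_rot":[0,0,0.1],"fingers":0.34},{"offset":[0.053,0.2,-0.073],"delta_rot":[0,0,0.1],"fingers":0.34},{"offset":[0.053,0.2,-0.073],"delta_rot":[0,0,0.1],"fingers":0.34}])

```text
clock: 21.75
tool_pos: [481.8, 288.4, 233.7]
ee_rot: [0.999, 0.048, -0.005, 0.003]
ft_force: [0.1, -0.3, -0.0]
gripper_width: 29.8
```

Run:
```python
from h import *
from rig import bot
o=bot.observe();p=o["tool_pos"];print(o["clock"],p.round(1),o["gripper_width"],o["joint_pos"].round(2),np.abs(o["qvel"]).max())
w=snap(bot,"wrist","A")
q=proj(w,[479,348,65]);print("tally proj",q,"tcp",proj(w,p))
x0=int(np.clip(q[0]-100,0,312));y0=int(np.clip(q[1]-100,0,184));print(x0,y0)
c=load("scene9");d=load("side9");up=lambda i,s:cv2.resize(i,s,interpolation=cv2.INTER_CUBIC)
M=np.zeros((600,800,3),np.uint8);M[:500,:500]=up(w["pixels"][y0:y0+200,x0:x0+200],(500,500))
M[:300,500:]=up(c["pixels"][115:160,225:270],(300,300));M[300:,500:]=up(d["pixels"][232:282,300:350],(300,300))
cv2.imwrite("pics/v12.png",M)
```

```text
21.75 [481.8 288.4 233.7] 29.769409689415962 [ 0.13  0.47 -1.02  1.76  0.43  1.17 -0.93] 0.008058827943659322
tally proj [262.22618833 127.70331853] tcp [258.44192575 241.21809051]
162 27
```

View pics/v12.png

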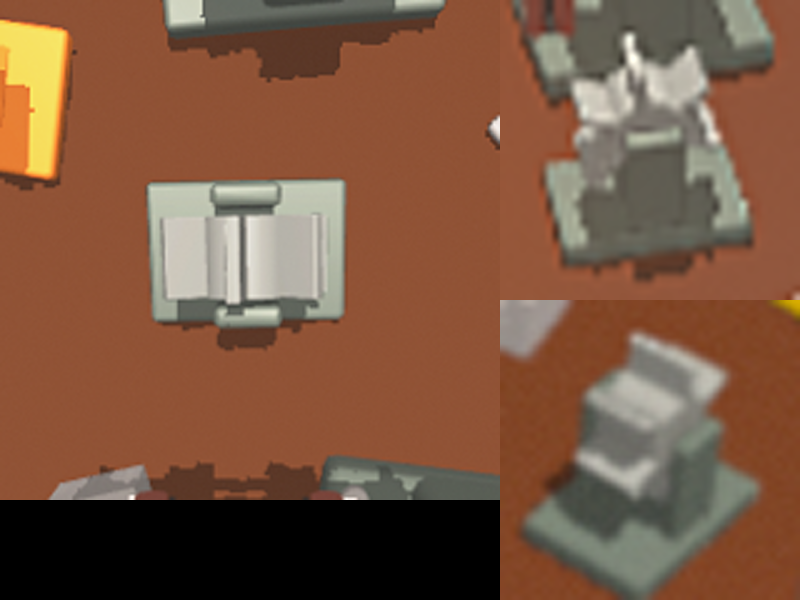

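The wrist crop shows the stand square to the tool with cheek tops centred at x≈247. The upright ridge's crest is at x≈233, just short of upright, and its neighbours' crests are at 163 and 322.

Run:
```python
from h import *
w=load("wristA");f=lambda x,y:(162+x/2.5,27+y/2.5)
for n,p,z in[("c1",(148,183),14),("c2",(344,180),14),("c3",(345,320),7),("c4",(153,322),7),("chk far L",(213,194),72),("chk far R",(280,194),72),("near L",(216,316),72),("near R",(280,316),72),("wheel y far",(233,215),102),("near",(233,305),102),("crest",(233,260),102),("left crest",(163,258),81),("right crest",(322,258),87)]:print(n,onz(w,f(*p),z).round(1))
```

```text
c1 [425.5 374.6  14. ]
c2 [522.  385.3  14. ]
c3 [532.6 315.7   7. ]
c4 [431.9 304.8   7. ]
chk far L [460.8 370.5  72. ]
chk far R [488.9 373.2  72. ]
near L [466.6 319.4  72. ]
near R [494.5 322.1  72. ]
wheel y far [470.5 362.5 102. ]
near [473.8 328.1 102. ]
crest [472.1 345.6 102. ]
left crest [442.6 342.5  81. ]
right crest [508.2 349.2  87. ]
```

Emit:
send_rows(force=5, targets=[{"offset":[-0.004,0.03,-0.05],"delta_rot":[0,0,0.01],"fingers":0.34},{"offset":[-0.004,0.058,-0.09],"delta_rot":[0,0,0.01],"fingers":0.34},{"offset":[-0.004,0.058,-0.104],"delta_rot":[0,0,0.01],"fingers":0.34},{"offset":[-0.004,0.058,-0.104],"delta_rot":[0,0,0.01],"fingers":0.34}])

```text
clock: 22.3
tool_pos: [478.2, 344.9, 129.7]
ee_rot: [0.999, 0.052, -0.005, 0.004]
ft_force: [0.1, 0.4, 0.9]
gripper_width: 30.0
```

```bash
cat > tl.py <<'E'
from h import *
from rig import bot
o=bot.observe();p=o["tool_pos"];u=np.array([.994,.108]);d=p[:2]-[477.8,346]
print(o["clock"],p.round(1),o["ft_force"].round(1),round(o["gripper_width"],1),"u",round(d@u,1),"v",round(d@[-.108,.994],1))
R0=R.from_matrix([[0,1,0],[1,0,0],[0,0,-1]]);Rt=R.from_euler('z',-np.pi/2+.108)*R0
print((Rt*R.from_quat(o["ee_rot"]).inv()).as_rotvec().round(3))
E
python3 tl.py
```

```text
22.3 [478.2 344.9 129.7] [0.1 0.4 0.9] 30.0 u 0.2 v -1.1
[ 0.008 -0.01   0.003]
```

Stage 1: push the upright ridge to about +35°, then lift.

Emit:
send_rows(targets=[{"offset":[0,0.001,-0.02],"delta_rot":[0.008,-0.01,0],"fingers":0.34},{"offset":[0,0.001,-0.033],"delta_rot":[0.008,-0.01,0],"fingers":0.34},{"offset":[0,0.001,-0.033],"delta_rot":[0.008,-0.01,0],"fingers":0.34},{"offset":[0.008,0.002,-0.033],"delta_rot":[0.008,-0.01,0],"fingers":0.34},{"offset":[0.016,0.003,-0.034],"delta_rot":[0.008,-0.01,0],"fingers":0.34},{"offset":[0.024,0.004,-0.036],"delta_rot":[0.008,-0.01,0],"fingers":0.34},{"offset":[0.031,0.004,-0.037],"delta_rot":[0.008,-0.01,0],"fingers":0.34},{"offset":[0.031,0.004,-0.037],"delta_rot":[0.008,-0.01,0],"fingers":0.34}])

```text
clock: 23.3
tool_pos: [510.1, 348.8, 92.4]
ee_rot: [0.999, 0.052, 0.0, -0.0]
ft_force: [-0.1, 0.7, -0.0]
gripper_width: 30.0
```

```bash
python3 tl.py
```

```text
23.3 [510.1 348.8  92.4] [-0.1  0.7 -0. ] 30.0 u 32.4 v -0.7
[-0.     0.001  0.004]
```

Emit:
send_rows(targets=[{"offset":[0.0,0,0.04],"delta_rot":[0,0,0],"fingers":0.34},{"offset":[-0.02,-0.002,0.04],"delta_rot":[0,0,0],"fingers":0.34},{"offset":[-0.052,-0.005,0.04],"delta_rot":[0,0,0],"fingers":0.34},{"offset":[-0.052,-0.005,0.04],"delta_rot":[0,0,0],"fingers":0.34},{"offset":[-0.052,-0.005,0.015],"delta_rot":[0,0,0],"fingers":0.34},{"offset":[-0.052,-0.005,0.001],"delta_rot":[0,0,0],"fingers":0.34},{"offset":[-0.052,-0.005,0.001],"delta_rot":[0,0,0],"fingers":0.34}])

```text
clock: 24.18
tool_pos: [458.1, 343.2, 92.4]
ee_rot: [0.999, 0.052, -0.0, 0.0]
ft_force: [0.7, 0.4, 0.3]
gripper_width: 29.8
```

```bash
python3 tl.py
```

```text
24.175 [458.1 343.2  92.4] [0.7 0.4 0.3] 29.8 u -19.9 v -0.7
[ 0.001 -0.001  0.004]
```

Emit:
send_rows(targets=[{"offset":[0.008,0.001,0.001],"delta_rot":[0,0,0],"fingers":0.34},{"offset":[0.016,0.002,0.001],"delta_rot":[0,0,0],"fingers":0.34},{"offset":[0.024,0.003,0.001],"delta_rot":[0,0,0],"fingers":0.34},{"offset":[0.032,0.004,0.001],"delta_rot":[0,0,0],"fingers":0.34},{"offset":[0.04,0.005,0.001],"delta_rot":[0,0,0],"fingers":0.34},{"offset":[0.047,0.006,0.001],"delta_rot":[0,0,0],"fingers":0.34},{"offset":[0.051,0.006,0.001],"delta_rot":[0,0,0],"fingers":0.34},{"offset":[0.051,0.006,0.001],"delta_rot":[0,0,0],"fingers":0.34},{"offset":[0.051,0.006,0.04],"delta_rot":[0,0,0],"fingers":0.34},{"offset":[0.051,0.006,0.12],"delta_rot":[0,0,0],"fingers":0.34},{"offset":[0.028,-0.052,0.14],"delta_rot":[0,0,0],"fingers":0.34},{"offset":[0.024,-0.056,0.141],"delta_rot":[0,0,0],"fingers":0.34},{"offset":[0.024,-0.056,0.141],"delta_rot":[0,0,0],"fingers":0.34},{"offset":[0.024,-0.056,0.141],"delta_rot":[0,0,0],"fingers":0.34}])

```text
clock: 25.92
tool_pos: [482.2, 287.7, 232.6]
ee_rot: [0.999, 0.052, -0.001, 0.0]
ft_force: [0.2, 0.1, -0.8]
gripper_width: 30.0
```

```bash
python3 tl.py
python3 - <<'E'
from h import *
from rig import bot
w=snap(bot,"wrist","B");a=load("wristA")
def prof(s,n):
    g=cv2.cvtColor(s["pixels"],cv2.COLOR_BGR2GRAY).astype(np.float32)
    r=[]
    for u in range(-44,46,2):
        v=[]
        for vv in(-6,-3,0,3,6):
            q=proj(s,[477.8+.994*u-.108*vv,346+.108*u+.994*vv,100]);v.append(cv2.getRectSubPix(g,(1,1),(float(q[0]),float(q[1])))[0,0])
        r.append(int(np.mean(v)))
    print(n,list(zip(range(-44,46,2),r)))
prof(a,"A");prof(w,"B")
E
```

```text
25.925 [482.2 287.7 232.6] [ 0.2  0.1 -0.8] 30.0 u -1.9 v -58.4
[ 0.001 -0.001  0.004]
A [(-44, 97), (-42, 97), (-40, 97), (-38, 144), (-36, 179), (-34, 152), (-32, 202), (-30, 199), (-28, 199), (-26, 199), (-24, 199), (-22, 199), (-20, 198), (-18, 198), (-16, 159), (-14, 169), (-12, 181), (-10, 179), (-8, 209), (-6, 216), (-4, 188), (-2, 103), (0, 217), (2, 216), (4, 207), (6, 198), (8, 193), (10, 185), (12, 178), (14, 178), (16, 179), (18, 179), (20, 179), (22, 180), (24, 179), (26, 198), (28, 162), (30, 190), (32, 178), (34, 180), (36, 172), (38, 100), (40, 97), (42, 97), (44, 97)]
B [(-44, 97), (-42, 97), (-40, 96), (-38, 156), (-36, 176), (-34, 217), (-32, 222), (-30, 222), (-28, 221), (-26, 220), (-24, 220), (-22, 215), (-20, 162), (-18, 195), (-16, 217), (-14, 209), (-12, 185), (-10, 144), (-8, 135), (-6, 153), (-4, 213), (-2, 220), (0, 220), (2, 214), (4, 206), (6, 199), (8, 178), (10, 157), (12, 158), (14, 159), (16, 158), (18, 165), (20, 197), (22, 183), (24, 208), (26, 214), (28, 214), (30, 213), (32, 203), (34, 177), (36, 161), (38, 99), (40, 97), (42, 97), (44, 97)]
```

The profile shows a rounded 12 mm feature at u from −20 to −8 mm. That is the bead ridge at about −23°, as expected.

Emit:
send_rows(force=5, targets=[{"offset":[-0.015,0.04,-0.05],"delta_rot":[0,0,0],"fingers":0.34},{"offset":[-0.022,0.056,-0.09],"delta_rot":[0,0,0],"fingers":0.34},{"offset":[-0.022,0.056,-0.1],"delta_rot":[0,0,0],"fingers":0.34},{"offset":[-0.022,0.057,-0.115],"delta_rot":[0,0,0],"fingers":0.34},{"offset":[-0.022,0.057,-0.135],"delta_rot":[0,0,0],"fingers":0.34},{"offset":[-0.022,0.057,-0.135],"delta_rot":[0,0,0],"fingers":0.34},{"offset":[-0.016,0.058,-0.135],"delta_rot":[0,0,0],"fingers":0.3},{"offset":[-0.01,0.059,-0.135],"delta_rot":[0,0,0],"fingers":0.25},{"offset":[-0.0045,0.059,-0.135],"delta_rot":[0,0,0],"fingers":0.2},{"offset":[-0.0045,0.059,-0.135],"delta_rot":[0,0,0],"fingers":0.05},{"offset":[-0.0045,0.059,-0.135],"delta_rot":[0,0,0],"fingers":0.05},{"offset":[-0.0045,0.059,-0.135],"delta_rot":[0,0,0],"fingers":0.05}])

```text
clock: 27.48
tool_pos: [478.1, 347.0, 97.7]
ee_rot: [0.999, 0.052, -0.0, 0.0]
ft_force: [0.9, -0.0, 1.4]
gripper_width: 12.0
```

```bash
python3 tl.py
```

```text
27.475 [478.1 347.   97.7] [ 0.9 -0.   1.4] 12.0 u 0.4 v 1.0
[ 0.    -0.001  0.004]
```

Jaw width is 12.0 mm, so the bead is held upright over the axle. Releasing and backing off to check.

Emit:
send_rows(targets=[{"offset":[0,0,0],"delta_rot":[0,0,0],"fingers":0.3},{"offset":[0,0,0],"delta_rot":[0,0,0],"fingers":0.3},{"offset":[0,0,0.03],"delta_rot":[0,0,0],"fingers":0.3},{"offset":[0,0,0.08],"delta_rot":[0,0,0],"fingers":0.3},{"offset":[0,-0.03,0.135],"delta_rot":[0,0,0],"fingers":0.3},{"offset":[0.004,-0.058,0.136],"delta_rot":[0,0,0],"fingers":0.3},{"offset":[0.004,-0.058,0.136],"delta_rot":[0,0,0],"fingers":0.3},{"offset":[0.004,-0.058,0.136],"delta_rot":[0,0,0],"fingers":0.3}])

```text
clock: 28.48
tool_pos: [481.6, 289.4, 233.3]
ee_rot: [0.999, 0.052, -0.001, 0.0]
ft_force: [-0.1, 1.3, 1.0]
gripper_width: 26.6
```

```bash
python3 tl.py
python3 - <<'E'
from h import *
from rig import bot
w=snap(bot,"wrist","C");c=snap(bot,"scene","C");sd=snap(bot,"side","C")
g=cv2.cvtColor(w["pixels"],cv2.COLOR_BGR2GRAY).astype(np.float32)
def prof(z,vs,us):
    r=[]
    for u in us:
        v=[]
        for vv in vs:
            q=proj(w,[477.8+.994*u-.108*vv,346+.108*u+.994*vv,z]);v.append(cv2.getRectSubPix(g,(1,1),(float(q[0]),float(q[1])))[0,0])
        r.append((round(float(u),1),int(np.mean(v))))
    return r
print("bead z102",prof(102,(-8,-4,0,4,8),np.arange(-14,14.1,1)))
print("ridges z84",prof(84,(-6,0,6),np.arange(-44,44.1,2)))
print("cheek far z72",prof(72,(24,26,28),np.arange(-24,24.1,1.5)))
print("cheek near z72",prof(72,(-28,-26,-24),np.arange(-24,24.1,1.5)))
# scene changes since after cranking (bar/wheel region)
a=load("scene9")["pixels"];d=cv2.absdiff(a,c["pixels"]).max(2);print("diff tester region",(d[130:290,268:350]>40).sum())
E
```

```text
28.475 [481.6 289.4 233.3] [-0.1  1.3  1. ] 26.6 u -2.3 v -56.7
[ 0.    -0.002  0.003]
bead z102 [(-14.0, 169), (-13.0, 176), (-12.0, 181), (-11.0, 186), (-10.0, 190), (-9.0, 194), (-8.0, 195), (-7.0, 174), (-6.0, 143), (-5.0, 163), (-4.0, 182), (-3.0, 194), (-2.0, 206), (-1.0, 217), (0.0, 218), (1.0, 209), (2.0, 197), (3.0, 185), (4.0, 169), (5.0, 164), (6.0, 185), (7.0, 197), (8.0, 192), (9.0, 188), (10.0, 183), (11.0, 179), (12.0, 173), (13.0, 172), (14.0, 182)]
ridges z84 [(-44.0, 97), (-42.0, 98), (-40.0, 157), (-38.0, 179), (-36.0, 177), (-34.0, 152), (-32.0, 184), (-30.0, 190), (-28.0, 190), (-26.0, 190), (-24.0, 190), (-22.0, 190), (-20.0, 189), (-18.0, 190), (-16.0, 178), (-14.0, 173), (-12.0, 184), (-10.0, 191), (-8.0, 190), (-6.0, 146), (-4.0, 184), (-2.0, 205), (0.0, 220), (2.0, 200), (4.0, 176), (6.0, 172), (8.0, 194), (10.0, 187), (12.0, 178), (14.0, 172), (16.0, 188), (18.0, 189), (20.0, 189), (22.0, 190), (24.0, 190), (26.0, 189), (28.0, 190), (30.0, 192), (32.0, 152), (34.0, 178), (36.0, 181), (38.0, 162), (40.0, 96), (42.0, 97), (44.0, 97)]
cheek far z72 [(-24.0, 19
[... 179 characters left out ...]
), (-3.0, 177), (-1.5, 177), (0.0, 177), (1.5, 177), (3.0, 178), (4.5, 177), (6.0, 177), (7.5, 177), (9.0, 176), (10.5, 176), (12.0, 150), (13.5, 141), (15.0, 187), (16.5, 195), (18.0, 194), (19.5, 194), (21.0, 194), (22.5, 194), (24.0, 194)]
cheek near z72 [(-24.0, 81), (-22.5, 81), (-21.0, 81), (-19.5, 81), (-18.0, 81), (-16.5, 81), (-15.0, 104), (-13.5, 146), (-12.0, 169), (-10.5, 168), (-9.0, 169), (-7.5, 166), (-6.0, 121), (-4.5, 109), (-3.0, 110), (-1.5, 110), (0.0, 110), (1.5, 105), (3.0, 110), (4.5, 130), (6.0, 166), (7.5, 176), (9.0, 177), (10.5, 179), (12.0, 164), (13.5, 114), (15.0, 81), (16.5, 79), (18.0, 80), (19.5, 80), (21.0, 80), (22.5, 80), (24.0, 80)]
diff tester region 287
```

Run:
```python
from h import *
a=load("scene9");c=load("sceneC");d=cv2.absdiff(a["pixels"],c["pixels"]).max(2);m=d>40;m[:130]=0;m[290:]=0;m[:,:268]=0;m[:,350:]=0
print(comps(m,15)[0])
g=cv2.cvtColor(c["pixels"],cv2.COLOR_BGR2GRAY);k,_=comps((g<60)&(np.arange(512)[None]>268)&(np.arange(512)[None]<305)&(np.arange(384)[:,None]>215)&(np.arange(384)[:,None]<262),20);print(k)
for n in("scene7","scene9","sceneC"):
    s=load(n);h=cv2.cvtColor(s["pixels"],cv2.COLOR_BGR2HSV);b=(h[...,2]>190)&(h[...,1]<45);b[:150]=0;b[195:]=0;b[:,:270]=0;b[:,325:]=0
    print(n,[x[1:] for x in comps(b,20)[0]])
print(proj(c,[575.6-48.4,-128+12.5,140]),proj(c,[597,69,148.6])-proj(c,[597,69,128]))
```

```text
[(1, [268, 159, 12, 16, 118], [273.9, 165.9]), (2, [269, 177, 7, 18, 76], [271.5, 183.9]), (3, [268, 193, 2, 15, 20], [268.2, 200.2]), (4, [268, 221, 7, 12, 71], [270.7, 227.1])]
[(2, [278, 230, 8, 12, 52], [281.1, 236.0])]
scene7 [([278, 171, 40, 15, 509], [297.1, 177.8])]
scene9 [([278, 166, 41, 15, 517], [297.5, 172.7])]
sceneC [([278, 166, 41, 15, 515], [297.5, 172.7])]
[281.11668076 226.20990022] [ 0.68884373 -5.3497239 ]
```

Run:
```python
from rig import bot
print(bot.finish_job(),bot.observe()["clock"])
```

```text
the job is handed in; nothing more can be done
the job is handed in; nothing more can be done
```

I completed all three steps in the order asked and handed the job in at about 28.5 s; no verdict was reported.

- **Bar:** it was gripped near its end, brought in from the robot's side at a 30° tilt and let go flat on the anvil. The pictures show the plunger standing over it.
- **Crank:** I led the knob clockwise from about -0.6 rad to about 6.5 rad. A further 8 mm of commanded push moved it only about 2 mm and met about 20 N, so it was at its stop. The bar shows about 20 mm higher in the scene picture (18.6 mm expected at 6.5 rad, counted from wheel 0), and it was still there in the last picture. I did not measure the plunger's lift directly.
- **Tally:** I pushed it away from the robot by its ridges and centred the last one in the jaws at the top. The jaw width of 12.0 mm confirmed it was the bead. After I let go, the bead sat within about 0.3 mm of the middle of the stand, under 1° off.

**Disagreements:** the scene camera placed the tester about 5 mm away from where the wrist camera did. I worked from the wrist readings and corrected them from close-up views. One retreat move ended about 23 mm off target sideways because joint 3 was near its limit; nothing was touched.

The last before-and-after comparison covered the tester only. It showed differences only at its left edge, which I took to be the arm's shadow. I did not compare the bystanders' positions before and after.

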